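# Load the beaker drying rack, shut its guard rail, set and lock the air regulator

## Robot

A 6-joint arm with a two-finger parallel gripper is mounted at the origin on the work surface. World frame = base frame: x ahead of the robot, y to its left, z up, the work surface at z = 0. Lengths are in m, angles in rad, forces in N, time in s.
With the tool pointing down it reaches from about 0.3 to 0.775 m from the base axis. Payload 14.6 kg.
Tool frame: the origin (TCP) lies at the very end of the fingers, on their centre line; the grasp point (between the pads) lies 19 mm behind it; z points along the fingers, y is the direction in which the jaws open and shut (so a half turn about z gives the same grasp; the last joint's range is limited). The gripper opens to 94 mm and grips with 3 to 60 N. Pads are 16 mm wide; open, the fingers measure 119 mm over their backs; the gripper's body (75 mm by 177 mm) begins 78 mm behind the grasp point.
Start: joints at [1.169, 0.3, 1.521, -0, 1.321, -0.067], TCP at [0.181, 0.519, 0.205] pointing down, gripper open.
Joint ranges: [-3.03, 3.03], [-0.79, 2.21], [0.23, 2.52], [-1.04, 4.18], [0, 3.07], [-2.55, 2.55]. Speed limits (rad/s): [2.22, 2.22, 2.57, 3.14, 3.14, 3.14].

## Interface

Orientations are given as [roll, pitch, yaw] about the fixed x, y, z axes, in that order (R = Rz(yaw) Ry(pitch) Rx(roll)).
In Python, from station import status, camera, ctrl gives the robot as it stands. The module is installed in compiled form; this text tells all that it offers.
- The arm moves only by the shell command python3 -m jog 'ROWS' [FORCE]. ROWS is JSON, a list of rows, each a list of 7 numbers: the shift along the tool's x, y, z each as a share of 1000 mm, from -1 to 1, then the turn, a rotation vector about the tool's x, y, z each as a share of pi/2 rad, from -1 to 1, then the opening, from -1 (shut) to 1 (fully open), so that 0 is half open. A call has 1 to 20 rows; each row is the pose to reach, as a shift and turn from the pose measured when the call began, along the tool's axes at that moment; what a row does not reach only later rows make up. A row lasts 1/10 s, in which the tool goes at most 50 mm and 8.59 degrees, less where a joint would pass 70% of its speed; a pose out of reach is approached as far as the arm can. A call with a number of a shift or a turn outside -1 to 1 is refused whole. A call with a gripper value outside its range is refused whole. The fingers move at their own pace and stop on an object; FORCE is the grip in N (left out, the last holds). Time passes only in rows, so rows that repeat a pose let the fingers close. It gives the time, the measured TCP pose, the force and the opening at its end, in the units of the state.
- status.get_obs(): the state, without advancing time (a new reading comes with each control period).
- camera(name): name is "scene" or "top"; returns a dict with "image" (400x640x3 uint8, red, green, blue), "fx", "fy", "cx", "cy" (pixels), "world_from_camera" (4x4, takes a point from camera to world coordinates). Camera axes: x right, y down, z forward; pixel columns grow to the right and rows downward; lengths in m; the calibration is good to about 2 mm. A picture is of the moment at which its call begins. There is no depth.
- ctrl.hand_in(): hands the job in, once; it reports no verdict.
The state is a dict: "time_s": time; "qpos": joint angles; "joint_vel": joint speeds; "tau": joint torques, N m; "ee_pos": TCP position; "eef_rot": TCP orientation; "force": force on the tool from outside, world axes, zero at the start; "moment": the same for the moment, N m; "grip_width": finger opening in m.
Only numpy, scipy, OpenCV 4.12 (cv2) and the standard library are available. Lean on these libraries where they do the work, as an engineer would, in place of code of your own. Each camera call takes 0.05 s, during which the arm holds its last target.

## Task

Stand all the upturned clay beakers from the paper sheet in the drying rack, one to a pocket and still upside down, then swing the guard rail down until it rests in its catch. Only then turn the air regulator's knob until its pointer stands at the set tab on the dial, and after that slide the lock hood fully home over the knob. Leave the mug, the wooden rib and the clay block where they are, and check that no beaker has been knocked out of place before you finish.

Things in the scene. Friction and masses are not known exactly. Their poses are not given: they have to be found in the camera images.
- beaker0: one of up to five equal upturned drinking beakers of bare, matt pinkish clay: a plain closed cylinder 60 mm in diameter, without handle, 84 mm high (straight to 74 mm, the top edge rounded), 0.22 kg; origin at the centre of its underside (the rim it stands on), z up. It starts standing on a paper sheet that lies on one side or the other of the rack
- beaker1: one of up to five equal upturned drinking beakers of bare, matt pinkish clay: a plain closed cylinder 60 mm in diameter, without handle, 84 mm high (straight to 74 mm, the top edge rounded), 0.22 kg; origin at the centre of its underside (the rim it stands on), z up. It starts standing on a paper sheet that lies on one side or the other of the rack
- beaker2: one of up to five equal upturned drinking beakers of bare, matt pinkish clay: a plain closed cylinder 60 mm in diameter, without handle, 84 mm high (straight to 74 mm, the top edge rounded), 0.22 kg; origin at the centre of its underside (the rim it stands on), z up. It starts standing on a paper sheet that lies on one side or the other of the rack
- beaker3: one of up to five equal upturned drinking beakers of bare, matt pinkish clay: a plain closed cylinder 60 mm in diameter, without handle, 84 mm high (straight to 74 mm, the top edge rounded), 0.22 kg; origin at the centre of its underside (the rim it stands on), z up. It starts standing on a paper sheet that lies on one side or the other of the rack
- beaker4: one of up to five equal upturned drinking beakers of bare, matt pinkish clay: a plain closed cylinder 60 mm in diameter, without handle, 84 mm high (straight to 74 mm, the top edge rounded), 0.22 kg; origin at the centre of its underside (the rim it stands on), z up. It starts standing on a paper sheet that lies on one side or the other of the rack
- rack: fixed drying rack: plywood block 210 x 285 x 50 mm (x, y, z), six square pockets 69 mm wide, 30 mm deep (floor 20 mm above the table), centred at x = -50 and +50, y = -88, 0 and +88 mm. Behind it (+x) a metal strip, 55 wide, 30 high, carries the rail's hinge cheeks at its -y end and a two-pronged open-topped catch at y = +35, both 100 mm high. Origin: centre of the block's underside
- rail (a joint): angle of the guard rail (rad): 0 = level, lying in its catch between the prongs (hard stop); grows as its free end rises, 1.57 = upright, up to 1.85. The hinge is stiff enough for the rail to stay where it is left; 1 to 2 N at its end moves it
- rail_hinge (a point): hinge of the guard rail, 85 mm above the table at the -y end of the rack's back strip (rack x = 140 mm, y = -155 mm); the hinge axis is the rack's x axis. This point turns with the rail: its y axis points along the rail to the free end
- rail_grip (a point): where to pinch the guard rail: an aluminium flat bar 250 mm long from its hinge, 12 mm thick (along the rack's x), 14 mm deep; this point is on its centre line 230 mm from the hinge, 20 mm before the free end. The catch holds the bar 190 mm from the hinge
- regulator: air regulator fixed to the table: a grey box 124 x 250 x 50 mm (x, y, z) with a white round dial, a black knob and a steel lock hood on top. Origin at the centre of its underside; the knob's axis stands at x = 0, y = +60 mm; the hood slides along +y
- knob (a joint): angle of the regulator knob (rad), growing clockwise seen from above, range -0.1 to 3.1. At 0 the pointer points along the regulator's -x. The pointer stands at the set tab when this equals joint set_tab. It takes 0.04 N m to turn and stays where it is left
- knob_grip (a point): on the knob's axis at the height to grip, 82 mm above the table. The knob is a bar grip 50 mm long, 13 mm thick and 38 mm high (from 59 to 97 mm above the table) on a disc 52 mm in diameter; this point turns with it, its x axis along the bar, the pointer at the -x end
- pointer (a point): tip of the knob's black pointer, 36 mm from the knob's axis, low on the dial; a white line on top of the bar grip marks the pointer's end
- set_tab (a joint): angle of the set tab (rad) in the same sense and from the same zero as the knob. Nothing needs to move it
- tab_tip (a point): inner tip of the set tab, a small dark steel tab, 12 x 6 x 5 mm, at the rim of the dial, 36 mm from the knob's axis: the mark to which the pointer must be turned
- hood (a joint): travel of the lock hood (m): 0 = drawn back, the knob free; 0.135 = fully home over the knob (hard stop). It takes 2 N to slide and stays where it is left
- hood_fin (a point): middle of the grip fin on top of the steel lock hood, 134 mm above the table. The fin is upright, black, 50 mm long along the regulator's x, 10 mm thick along its y, and rises 36 mm over the hood's flat top, which is 110 mm above the table, 118 x 90 mm (x, y). The point's axes are the regulator's
- mug: white mug, 76 mm in diameter, 85 mm high, with a handle that reaches about 75 mm from its axis along its +y; stands on the sheet; not to be moved. Origin at the centre of its underside
- wood_rib: wooden shaping rib, 110 x 50 x 10 mm, lying on the table, origin at the centre of its underside, not to be moved
- clay_block: small clay block, 60 x 45 x 35 mm, origin at the centre of its underside, not to be moved
There are look-alikes about, which are no part of the job. What is shaped like the beaker2 but blue or turquoise is not meant. Leave any turquoise look-alike of the beaker4 alone.

How it is judged:
By the outcome, as a careful person would: the job done as asked, in the order asked, and still so for the second after the job is handed in, with the robot touching nothing.
Of beaker0, beaker1, beaker2, beaker3, beaker4 only 3 to 5 are there at a start; the rules pass over those that are not, and their reading is None.
At some moment in a run one of beaker0, beaker1, beaker2, beaker3, beaker4 may be knocked a few centimetres aside while the robot is not near it.
It also fails if it takes over 210 s, if anything falls off the work surface, if the arm or the gripper's body presses on something with over 40 N, if the wrist force passes 120 N, or if a joint passes its speed limit or range.

## Working session

There is one attempt and no reset: what is moved stays moved. The work goes in short steps, Python scripts to look and compute and a shell command to move; the robot and the scene stay as the last step left them, time stands still between calls to the robot, and variables do not carry over. Pictures are saved under pics/ and viewed, and the job is handed in when it is done.

```bash
mkdir -p pics; python3 - <<'E'
from station import status,camera
import cv2,numpy as np
for n in("scene","top"):
    c=camera(n);cv2.imwrite(f"pics/{n}0.png",c["image"][:,:,::-1]);print(n,c["fx"],c["fy"],c["cx"],c["cy"]);print(np.round(c["world_from_camera"],4).tolist())
print(status.get_obs())
E
```

```text
scene 459.32946904514057 459.32946904514057 321.182116336922 201.09390758078
[[0.5797, 0.5172, -0.6297, 1.3049], [0.8146, -0.3481, 0.464, -0.6132], [0.0207, -0.7819, -0.6231, 0.9102], [0.0, 0.0, 0.0, 1.0]]
top 394.9026046984166 394.9026046984166 320.38376252244285 197.02894797902013
[[0.0191, -0.9824, 0.1856, 0.283], [-0.9998, -0.0167, 0.0149, -0.0162], [-0.0115, -0.1858, -0.9825, 1.2845], [0.0, 0.0, 0.0, 1.0]]
{'time_s': 0.1, 'qpos': array([ 1.16938722e+00,  3.00433963e-01,  1.52152868e+00, -3.67636978e-05,
        1.32070519e+00, -6.66071546e-02]), 'joint_vel': array([3.67316395e-04, 2.25081042e-05, 3.13672993e-05, 2.70627018e-04,
       1.09322204e-03, 4.40435068e-04]), 'tau': array([ 1.88932463e-03, -5.32643294e+01, -3.53286302e+01,  7.09795696e-02,
        2.35811033e-02, -5.70783664e-05]), 'ee_pos': array([0.18064079, 0.51923225, 0.20492887]), 'eef_rot': array([-3.14051749e+00, -3.60304463e-05,  2.80679980e+00]), 'force': array([-0.33932921, -0.34347545, -0.87666738]), 'moment': array([ 0.01936656,  0.02725194, -0.04008739]), 'grip_width': 0.0942187552147424}
```

View pics/scene0.png

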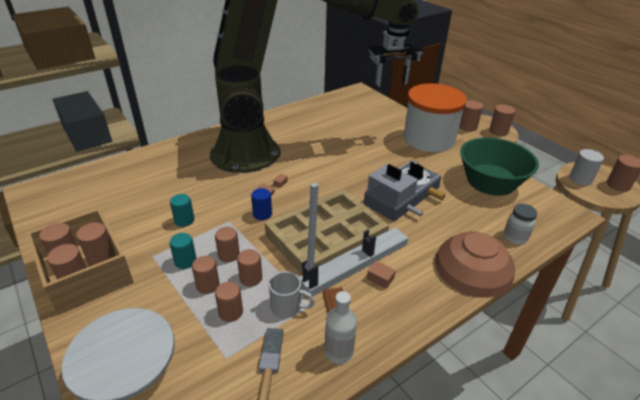

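View pics/top0.png

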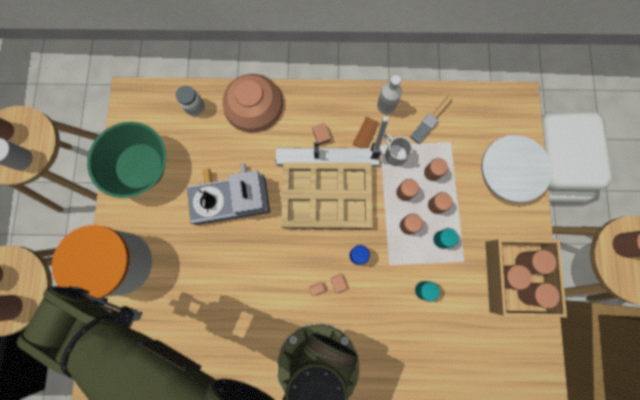

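Top view: four pink beakers on the sheet at (438,168), (409,188), (441,203), (412,223). The cups at (447,238) and (428,291) are turquoise and the one at (360,255) is blue, so those are look-alikes. The three pink ones in the box at (530,280) are not on the sheet. I'll confirm in an enlarged crop and measure.

```bash
cat > h.py <<'E'
from station import status,camera
import cv2,numpy as np
from scipy.spatial.transform import Rotation as R
def ray(c,u,v,z):
    M=c["world_from_camera"];d=M[:3,:3]@np.array([(u-c["cx"])/c["fx"],(v-c["cy"])/c["fy"],1]);o=M[:3,3]
    return o+d*(z-o[2])/d[2]
def proj(c,p):
    M=c["world_from_camera"];q=M[:3,:3].T@(np.asarray(p,float)-M[:3,3]);return np.array([c["fx"]*q[0]/q[2]+c["cx"],c["fy"]*q[1]/q[2]+c["cy"]])
def crop(c,u0,v0,u1,v1,s,name,pts=()):
    im=cv2.resize(c["image"][v0:v1,u0:u1,::-1],None,fx=s,fy=s,interpolation=cv2.INTER_CUBIC)
    for p in pts:
        q=(proj(c,p)-[u0,v0]+.5)*s; cv2.circle(im,tuple(int(x) for x in q),3,(0,255,0),-1)
    cv2.imwrite("pics/"+name,im)
def pink(c,lo=30):
    h=cv2.cvtColor(c["image"],cv2.COLOR_RGB2HSV);m=(((h[...,0]<11)|(h[...,0]>174))&(h[...,1]>70)&(h[...,2]>60)).astype(np.uint8)
    n,l,s,ce=cv2.connectedComponentsWithStats(m)
    return m,[(ce[i],s[i]) for i in range(1,n) if s[i][4]>lo]
def go(x,y,z,yaw,wrap=True):
    """shift and turn (units of move) to tool-down pose with jaw axis at yaw (dir of tool y in world)"""
    o=status.get_obs();r0=R.from_euler("xyz",o["eef_rot"]);p=np.array([x,y,z])-o["ee_pos"]
    best=None
    for k in((0,np.pi) if wrap else (0,)):
        a=yaw+k
        ty=np.array([np.cos(a),np.sin(a),0]);tz=np.array([0,0,-1.]);tx=np.cross(ty,tz)
        rt=R.from_matrix(np.stack([tx,ty,tz],1));rv=(r0.inv()*rt).as_rotvec()
        if best is None or np.linalg.norm(rv)<np.linalg.norm(best):best=rv
    print("row",np.round(r0.inv().apply(p),4).tolist(),np.round(best/(np.pi/2),4).tolist(),"rows~",int(np.ceil(max(np.linalg.norm(p)/.05,np.degrees(np.linalg.norm(best))/8.59)))+2)
E
python3 - <<'E'
from h import *
for n in("top","scene"):
    c=camera(n);m,b=pink(c)
    for ce,s in b: print(n,np.round(ce,1),s.tolist(),np.round(ray(c,*ce,.042)[:2],4))
    if n=="top": crop(c,370,130,480,260,5,"t1.png"); crop(c,170,130,380,240,3.8,"t2.png")
    else: crop(c,140,200,320,340,4,"s1.png"); crop(c,260,150,450,290,4,"s2.png")
E
```

```text
top [251.8 102.3] [224, 74, 57, 57, 1640] [0.8379 0.2393]
top [  5.4 131.4] [0, 124, 11, 15, 61] [0.7228 1.0583]
top [321.4 134.3] [314, 125, 15, 19, 118] [0.7284 0.0031]
top [436.3 168.6] [425, 159, 23, 21, 232] [ 0.6176 -0.3707]
top [407.8 188.7] [397, 179, 22, 21, 215] [ 0.5496 -0.2772]
top [440.5 202.5] [429, 193, 23, 20, 222] [ 0.5066 -0.3799]
top [411.4 223.4] [401, 214, 22, 20, 232] [ 0.4379 -0.2862]
top [628.8 243.6] [615, 233, 25, 22, 263] [ 0.3868 -0.9578]
top [528.6 270. ] [505, 251, 51, 47, 785] [ 0.3001 -0.6423]
top [338.3 282.8] [333, 276, 12, 15, 78] [ 0.2502 -0.0578]
top [318.  288.3] [313, 284, 10, 10, 48] [0.2327 0.0044]
top [543.1 295.1] [523, 284, 35, 23, 375] [ 0.2259 -0.6803]
top [  8.9 312.7] [0, 305, 21, 14, 102] [0.1412 0.9491]
scene [427.8  84.4] [419, 83, 19, 5, 40] [0.0081 0.9212]
scene [454.3 110.9] [408, 92, 75, 38, 764] [0.2497 0.8265]
scene [501.8 119.4] [491, 105, 24, 30, 452] [0.4039 0.9307]
scene [625.9 172.3] [610, 156, 30, 34, 599] [0.8749 0.9766]
scene [279.7 180.2] [275, 176, 11, 10, 75] [ 0.2658 -0.0148]
scene [ 93.7 241.5] [77, 223, 32, 41, 855] [ 0.2276 -0.5761]
scene [ 61. 249.] [40, 224, 45, 53, 1376] [ 0.209  -0.6541]
scene [238.6 255.9] [216, 227, 45, 59, 1257] [ 0.4944 -0.2804]
scene [475.8 264.4] [436, 232, 78, 64, 3582] [0.8691 0.2146]
scene [217.6 288. ] [193, 256, 49, 66, 1497] [ 0.5632 -0.3732]
scene [380.2 273.9] [368, 261, 26, 26, 376] [ 0.7529 -0.0144]
```

View pics/t1.png

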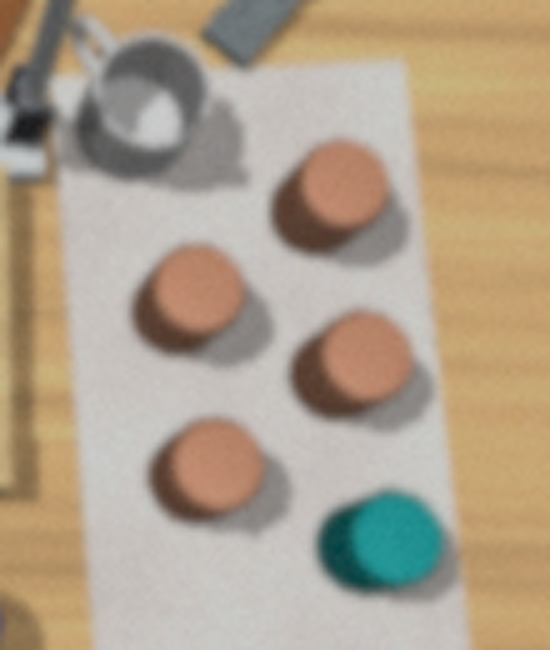

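View pics/t2.png

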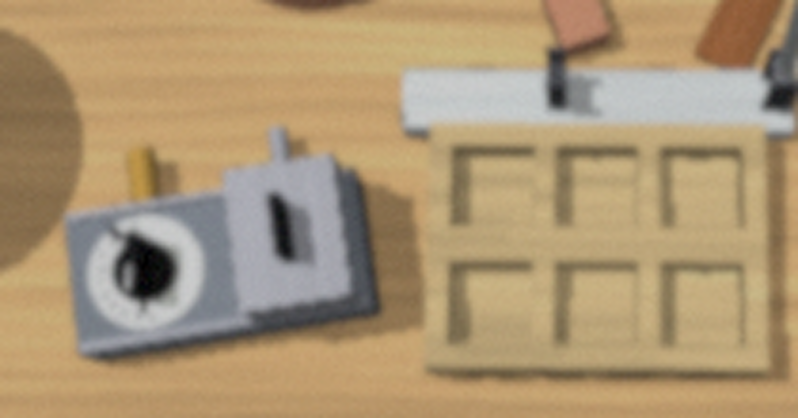

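View pics/s1.png

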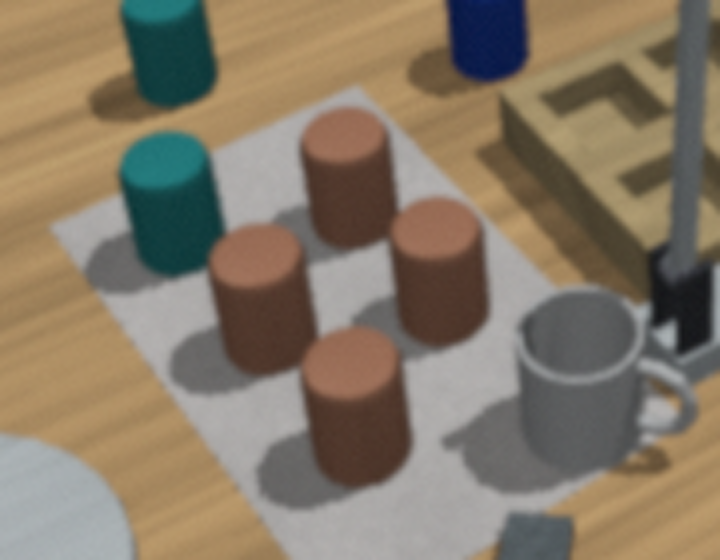

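View pics/s2.png

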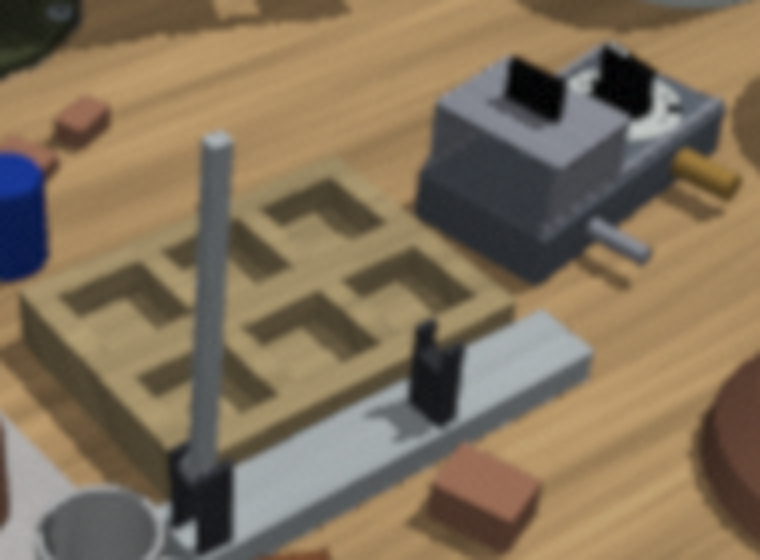

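Crop confirms: four matt pinkish beakers on the sheet, and the turquoise one at (447,238) is not ours. Next I'll zoom in on the rack and regulator.

```bash
python3 - <<'E'
from h import *
c=camera("top")
crop(c,275,140,385,235,7,"t3.png");crop(c,180,160,280,230,8,"t4.png")
c=camera("scene");crop(c,260,185,395,270,5.8,"s3.png");crop(c,355,155,450,220,8,"s4.png")
E
```

```text
(no output)
```

View pics/t3.png

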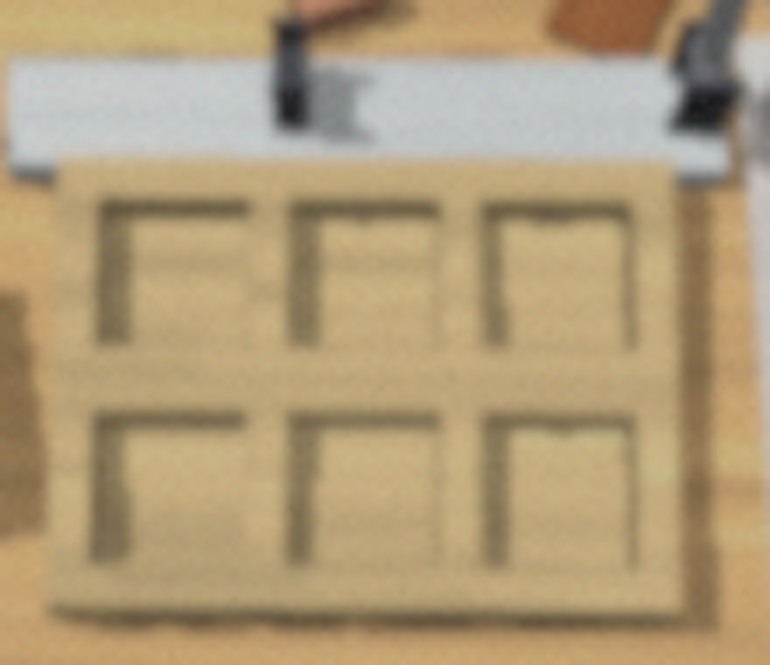

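View pics/t4.png

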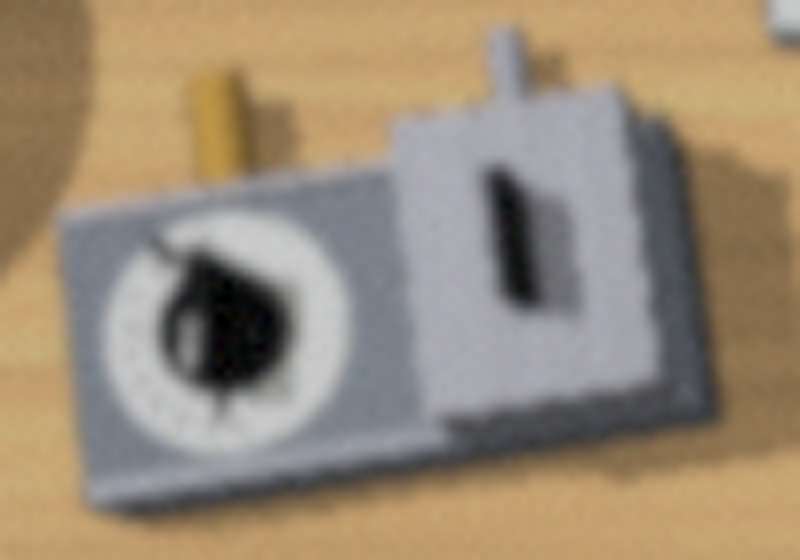

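View pics/s3.png

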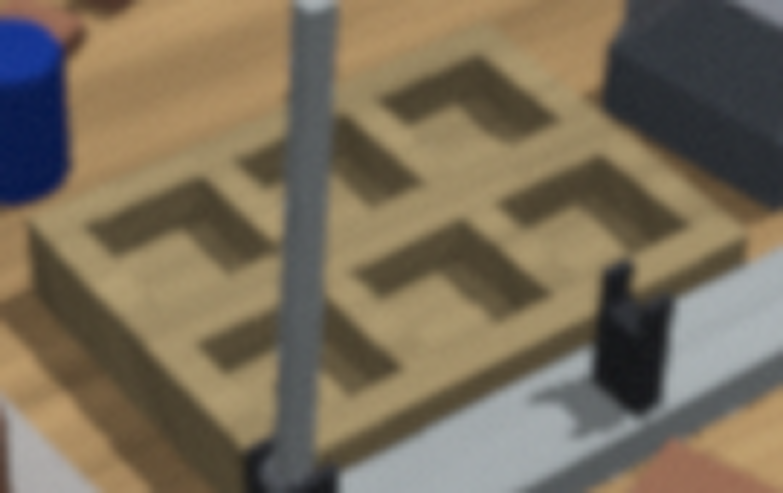

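View pics/s4.png

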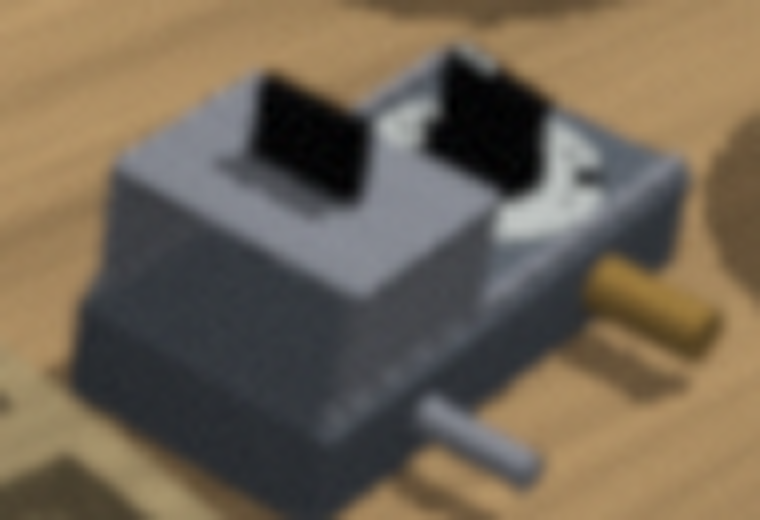

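Scene and top views both show the six pockets, the upright rail, the catch, the hood drawn back, and the knob with what look like its pointer at top (207,211) and the tab at (199.5,190). Now computing the poses.

```bash
python3 - <<'E'
from h import *
from scipy.optimize import least_squares
ct,cs=camera("top"),camera("scene")
T=[((100,200),(84.5,122.5)),((290,200),(84.5,34.5)),((482,203),(84.5,-53.5)),((93,410),(-15.5,122.5)),((288,412),(-15.5,34.5)),((484,413),(-15.5,-53.5)),((632,205),(84.5,-122.5)),((636,415),(-15.5,-122.5)),((92,563),(-84.5,122.5)),((288,565),(-84.5,34.5)),((484,568),(-84.5,-53.5)),((95,343),(15.5,122.5)),((290,345),(15.5,34.5)),((484,347),(15.5,-53.5))]
S=[((478,55),(-84.5,122.5)),((380,100),(-84.5,53.5)),((558,118),(-15.5,122.5)),((88,228),(-84.5,-122.5)),((203,178),(-84.5,-53.5)),((275,243),(-15.5,-53.5)),((497,205),(15.5,53.5)),((602,155),(15.5,122.5)),((690,220),(84.5,122.5)),((352,272),(15.5,-34.5)),((462,220),(15.5,34.5)),((552,292),(84.5,34.5)),((198,347),(15.5,-122.5)),((402,365),(84.5,-53.5)),((237,160),(-84.5,-34.5)),((422,185),(-15.5,34.5)),((28,222),(-105,-142.5)),((745,235),(105,142.5)),((492,25),(-105,142.5))]
T=[(ct,x/7+274.5,y/7+139.5,a) for (x,y),a in T];S=[(cs,x/5.8+259.5,y/5.8+184.5,a) for (x,y),a in S]
def fit(D):
    def f(p):
        r=[]
        for c,u,v,a in D:
            ca,sa=np.cos(p[2]),np.sin(p[2]);w=[p[0]+(a[0]*ca-a[1]*sa)/1e3,p[1]+(a[0]*sa+a[1]*ca)/1e3,.05]
            r+=list(proj(c,w)-[u,v])
        return r
    s=least_squares(f,[.55,0,0]);print(np.round(s.x,4),"rms",np.sqrt(np.mean(s.fun**2)));return s.x
for D in(T,S,T+S):fit(D)
# beakers: top-face in scene/top via brightness
for n,c in(("top",ct),("scene",cs)):
    h=cv2.cvtColor(c["image"],cv2.COLOR_RGB2HSV)
    m=(((h[...,0]<12)|(h[...,0]>174))&(h[...,1]>70)&(h[...,2]>(120 if n=="scene" else 150))).astype(np.uint8)
    k,l,s,ce=cv2.connectedComponentsWithStats(m)
    for i in range(1,k):
        if s[i][4]>60:
            w=ray(c,*ce[i],.083)
            if .35<w[0]<.68 and -.5<w[1]<-.15: print(n,np.round(ce[i],1),s[i].tolist(),np.round(w[:2],4))
# regulator points
q=lambda x,y,z:np.round(ray(ct,x/8+179.5,y/8+159.5,z)[:2],4)
print("box LB",q(60,212,.05),"LF",q(90,495,.05),"dial",q(228,332,.052),"tab",q(160,245,.055),"ptr",q(218,410,.055))
q=lambda x,y,z:np.round(ray(cs,x/8+354.5,y/8+154.5,z)[:2],4)
print("scene tab",q(590,178,.053),"corner R",q(685,165,.05),"Rfar",q(455,45,.05),"white",q(482,62,.097))
E
```

```text
[ 0.5269 -0.0173  0.0089] rms 0.20048888680864355
[ 0.5271 -0.0192  0.0084] rms 0.6077462401151672
[ 0.5268 -0.0183  0.0095] rms 0.5215171230506535
top [438.5 166.2] [431, 159, 17, 16, 210] [ 0.6143 -0.3661]
top [409.4 187.2] [401, 179, 18, 17, 222] [ 0.5456 -0.2737]
top [442.9 200.8] [435, 193, 17, 17, 230] [ 0.5045 -0.3757]
top [413.3 222.4] [405, 214, 18, 18, 244] [ 0.4359 -0.283 ]
scene [225.6 233.4] [216, 227, 21, 14, 216] [ 0.4396 -0.286 ]
scene [248.3 256.8] [238, 250, 22, 15, 254] [ 0.5492 -0.2777]
scene [203.6 263.5] [193, 256, 22, 16, 274] [ 0.5079 -0.3789]
scene [227.1 290.4] [215, 282, 24, 18, 332] [ 0.6172 -0.3697]
box LB [0.5449 0.4315] LF [0.431  0.4102] dial [0.4969 0.3596] tab [0.5311 0.3885] ptr [0.465  0.3604]
scene tab [0.5291 0.3859] corner R [0.5417 0.4286] Rfar [0.4247 0.4125] white [0.4878 0.3568]
```

```bash
python3 - <<'E'
from h import *
go(.37,.25,.22,.009);go(.4378,-.2845,.2,.009);go(.4378,-.2845,.12,.009)
E
```

```text
row [-0.2673, -0.1923, -0.0146] [-0.0001, 0.0, 0.7811] rows~ 11
row [-0.507, -0.6748, 0.0055] [-0.0001, 0.0, 0.7811] rows~ 19
row [-0.507, -0.6748, 0.0855] [-0.0001, 0.0, 0.7811] rows~ 19
```

```bash
A="[-0.267,-0.192,-0.015,0,0,0.781,1]"; python3 -m jog '[[-0.267,-0.192,-0.015,0,0,0.781,1],[-0.267,-0.192,-0.015,0,0,0.781,1],[-0.267,-0.192,-0.015,0,0,0.781,1],[-0.267,-0.192,-0.015,0,0,0.781,1],[-0.267,-0.192,-0.015,0,0,0.781,1],[-0.267,-0.192,-0.015,0,0,0.781,1],[-0.507,-0.675,0.005,0,0,0.781,1],[-0.507,-0.675,0.005,0,0,0.781,1],[-0.507,-0.675,0.005,0,0,0.781,1],[-0.507,-0.675,0.005,0,0,0.781,1],[-0.507,-0.675,0.005,0,0,0.781,1],[-0.507,-0.675,0.005,0,0,0.781,1],[-0.507,-0.675,0.005,0,0,0.781,1],[-0.507,-0.675,0.005,0,0,0.781,1],[-0.507,-0.675,0.005,0,0,0.781,1],[-0.507,-0.675,0.005,0,0,0.781,1],[-0.507,-0.675,0.005,0,0,0.781,1],[-0.507,-0.675,0.005,0,0,0.781,1],[-0.507,-0.675,0.005,0,0,0.781,1],[-0.507,-0.675,0.005,0,0,0.781,1]]' 20
python3 - <<'E'
from h import *
go(.4378,-.2845,.12,.009);go(.4378,-.2845,.046,.009)
c=camera("top");crop(c,370,130,480,260,4,"t5.png")
m,b=pink(c)
for ce,s in b:
    w=ray(c,*ce,.042)
    if .35<w[0]<.68 and -.5<w[1]<-.15: print(np.round(ce,1),s.tolist(),w[:2])
E
```

```text
time_s: 2.4
ee_pos: [0.4376, -0.2837, 0.2003]
eef_rot: [-3.141, -0.0, 1.58]
force: [-0.0, -0.3, -0.1]
grip_width: 0.094
row [-0.0008, 0.0002, 0.0803] [-0.0003, -0.0003, 0.0002] rows~ 4
row [-0.0008, 0.0002, 0.1543] [-0.0003, -0.0003, 0.0002] rows~ 6
[435.8 166.5] [425, 159, 22, 16, 175] [ 0.62468628 -0.36928705]
[408.  189.1] [397, 179, 23, 21, 226] [ 0.54842894 -0.27776437]
```

View pics/t5.png

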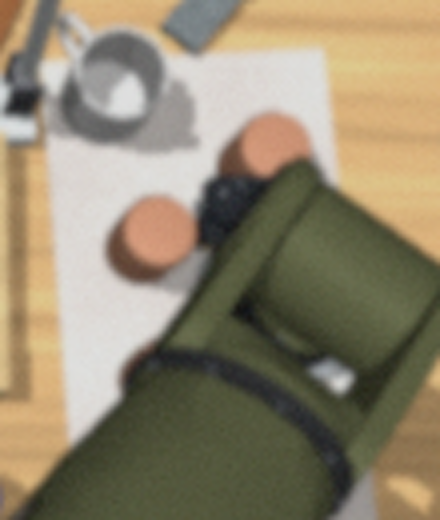

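The arm hides most of the sheet from above here. The two beakers still visible, at (436,167) and (408,189), haven't moved. Going down on the first one.

```bash
python3 -m jog '[[-0.001,0,0.05,0,0,0,1],[-0.001,0,0.1,0,0,0,1],[-0.001,0,0.13,0,0,0,1],[-0.001,0,0.154,0,0,0,1],[-0.001,0,0.154,0,0,0,1],[-0.001,0,0.154,0,0,0,-1],[-0.001,0,0.154,0,0,0,-1],[-0.001,0,0.154,0,0,0,-1],[-0.001,0,0.154,0,0,0,-1],[-0.001,0,0.154,0,0,0,-1],[-0.001,0,0.154,0,0,0,-1],[-0.001,0,0.154,0,0,0,-1]]' 20
python3 - <<'E'
from h import *
c=camera("scene");crop(c,140,120,340,330,3,"s5.png")
E
```

```text
time_s: 3.65
ee_pos: [0.438, -0.2845, 0.0472]
eef_rot: [3.141, 0.0, 1.581]
force: [-1.7, 1.0, 6.7]
grip_width: 0.06
```

View pics/s5.png

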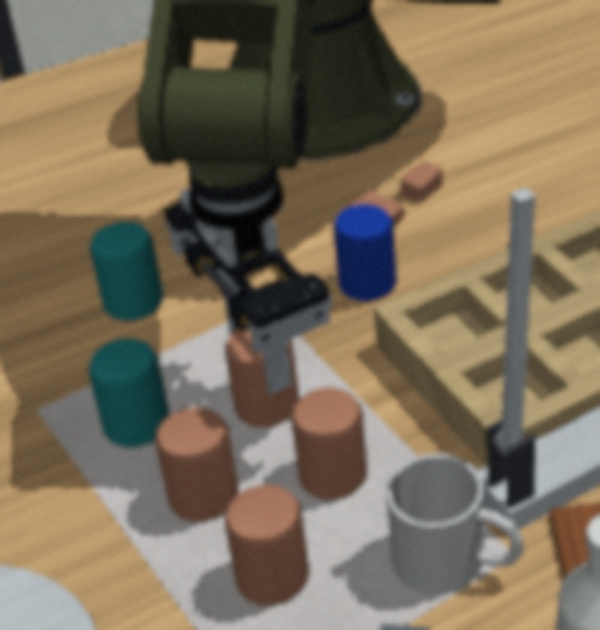

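```bash
python3 -m jog '[[0,0,-0.05,0,0,0,-1],[0,0,-0.1,0,0,0,-1],[0,0,-0.13,0,0,0,-1],[0,0,-0.13,0,0,0,-1]]' 20
python3 - <<'E'
from h import *
go(.465,-.03,.177,.009);go(.5761,.0705,.177,.009);
E
```

```text
time_s: 4.1
ee_pos: [0.4391, -0.2854, 0.1814]
eef_rot: [3.136, 0.005, 1.581]
force: [0.0, 0.9, -3.1]
grip_width: 0.0593
row [0.2552, 0.0284, 0.0034] [0.0038, 0.0029, 0.0007] rows~ 8
row [0.3546, 0.1405, 0.0036] [0.0038, 0.0029, 0.0007] rows~ 10
```

```bash
python3 -m jog '[[0.05,0.005,0.003,0,0,0,-1],[0.1,0.01,0.003,0.004,0.003,0,-1],[0.15,0.015,0.003,0.004,0.003,0,-1],[0.2,0.022,0.003,0.004,0.003,0,-1],[0.255,0.028,0.003,0.004,0.003,0,-1],[0.28,0.07,0.003,0.004,0.003,0,-1],[0.31,0.1,0.003,0.004,0.003,0,-1],[0.335,0.13,0.003,0.004,0.003,0,-1],[0.3546,0.1405,0.003,0.004,0.003,0,-1],[0.3546,0.1405,0.003,0.004,0.003,0,-1],[0.3546,0.1405,0.003,0.004,0.003,0,-1],[0.3546,0.1405,0.003,0.004,0.003,0,-1],[0.3546,0.1405,0.003,0.004,0.003,0,-1]]' 20
python3 - <<'E'
from h import *
go(.5761,.0705,.067,.009);
c=camera("scene");crop(c,250,120,430,290,4,"s6.png")
c=camera("top");crop(c,250,130,400,250,5,"t6.png")
E
```

```text
time_s: 5.4
ee_pos: [0.5757, 0.0698, 0.1775]
eef_rot: [-3.141, -0.0, 1.58]
force: [0.4, 0.4, -2.5]
grip_width: 0.0597
row [0.0007, 0.0004, 0.1105] [-0.0004, -0.0001, 0.0] rows~ 5
```

View pics/s6.png

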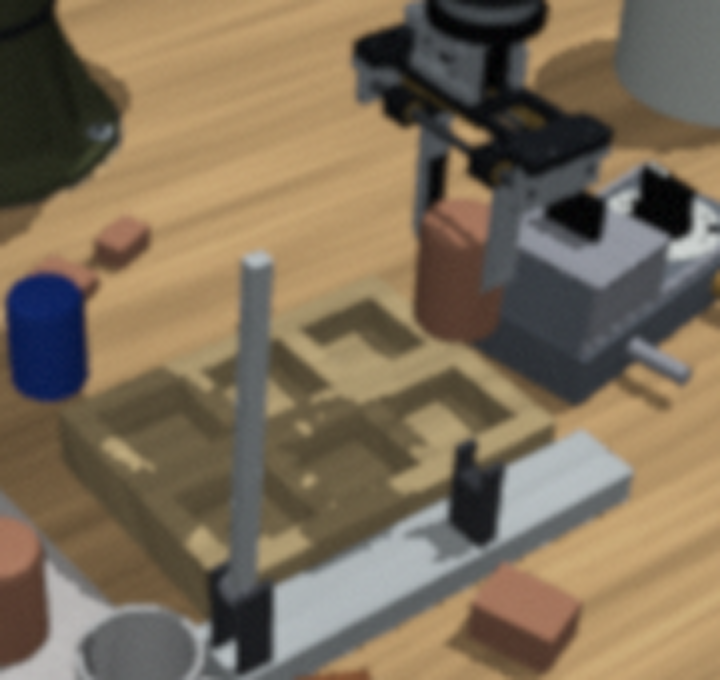

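View pics/t6.png

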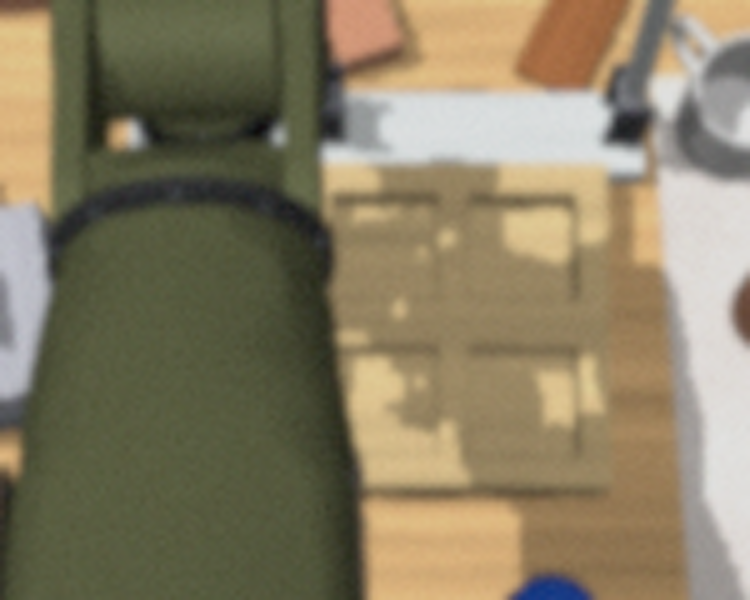

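```bash
python3 -m jog '[[0.001,0,0.03,0,0,0,-1],[0.001,0,0.06,0,0,0,-1],[0.001,0,0.08,0,0,0,-1],[0.001,0,0.09,0,0,0,-1],[0.001,0,0.1,0,0,0,-1],[0.001,0,0.107,0,0,0,-1],[0.001,0,0.109,0,0,0,-1],[0.001,0,0.109,0,0,0,-1]]' 20
python3 - <<'E'
from h import *
c=camera("scene");crop(c,330,140,430,240,6,"s7.png")
E
```

```text
time_s: 6.3
ee_pos: [0.5761, 0.0709, 0.069]
eef_rot: [3.141, -0.0, 1.58]
force: [-0.4, -0.6, -2.5]
grip_width: 0.0596
```

View pics/s7.png

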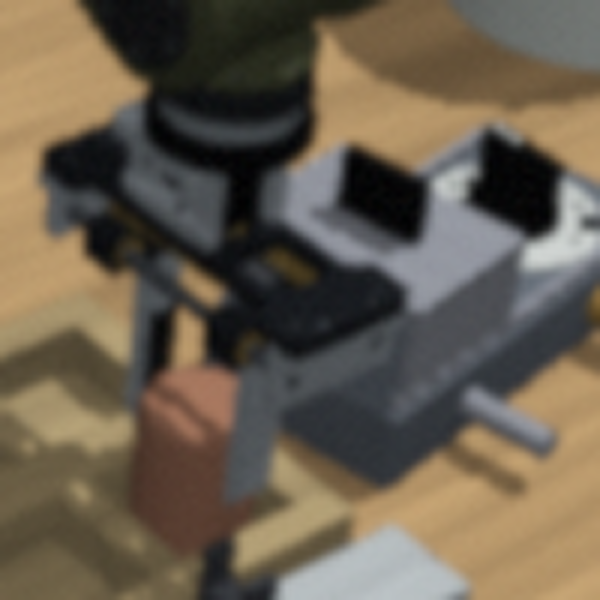

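Beaker is in the pocket with no contact force. Lowering the last 2 mm, releasing, then returning.

```bash
python3 -m jog '[[0,0,0.002,0,0,0,-1],[0,0,0.0025,0,0,0,-1],[0,0,0.0025,0,0,0,0.6],[0,0,0.0025,0,0,0,0.6],[0,0,0.0025,0,0,0,0.6],[0,0,0.0025,0,0,0,0.6],[0,0,-0.03,0,0,0,0.6],[0,0,-0.07,0,0,0,0.8],[0,0,-0.11,0,0,0,1],[0,0,-0.11,0,0,0,1]]' 20
python3 - <<'E'
from h import *
go(.465,-.03,.18,.009);go(.465,-.27,.18,.009);go(.5475,-.2757,.18,.009);go(.5475,-.2757,.046,.009)
E
```

```text
time_s: 7.35
ee_pos: [0.5781, 0.0711, 0.185]
eef_rot: [3.132, -0.001, 1.58]
force: [0.5, 0.1, 1.1]
grip_width: 0.093
row [-0.1001, -0.1141, 0.0039] [0.0061, -0.0004, 0.0002] rows~ 6
row [-0.3401, -0.1163, 0.0037] [0.0061, -0.0004, 0.0002] rows~ 10
row [-0.3465, -0.0339, 0.0045] [0.0061, -0.0004, 0.0002] rows~ 9
row [-0.3466, -0.0351, 0.1385] [0.0061, -0.0004, 0.0002] rows~ 10
```

```bash
python3 -m jog '[[-0.05,-0.06,0.004,0.006,0,0,1],[-0.1,-0.114,0.004,0.006,0,0,1],[-0.15,-0.116,0.004,0.006,0,0,1],[-0.2,-0.116,0.004,0.006,0,0,1],[-0.25,-0.116,0.004,0.006,0,0,1],[-0.3,-0.116,0.004,0.006,0,0,1],[-0.34,-0.1,0.004,0.006,0,0,1],[-0.3465,-0.05,0.004,0.006,0,0,1],[-0.3465,-0.035,0.004,0.006,0,0,1],[-0.3465,-0.035,0.004,0.006,0,0,1],[-0.3465,-0.035,0.004,0.006,0,0,1]]' 20
python3 - <<'E'
from h import *
go(.5475,-.2757,.046,.009)
c=camera("scene");crop(c,140,120,420,330,2.8,"s8.png")
E
```

```text
time_s: 8.45
ee_pos: [0.5461, -0.2755, 0.1793]
eef_rot: [-3.14, -0.001, 1.58]
force: [-0.4, 0.4, 0.3]
grip_width: 0.0942
row [-0.0004, 0.0016, 0.1333] [-0.0008, -0.001, 0.0003] rows~ 5
```

View pics/s8.png

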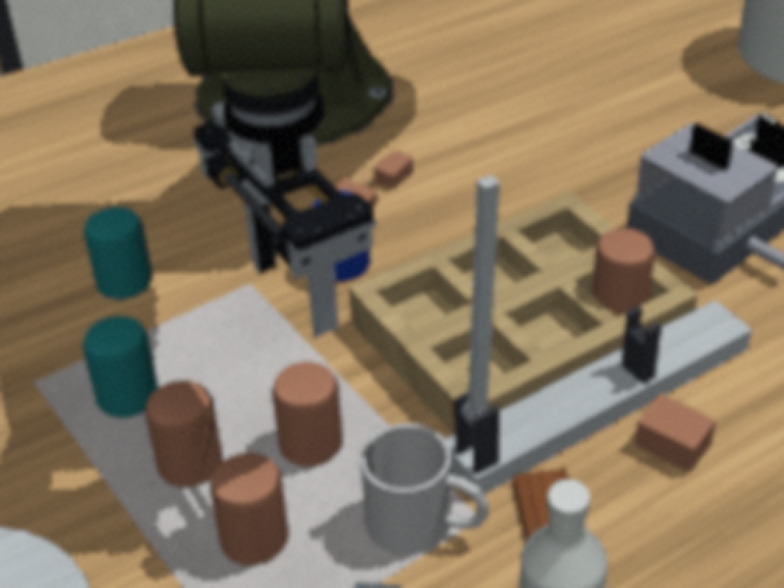

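First beaker is seated in its pocket at scene (363,217); the other three are in place on the sheet. Grasping the second.

```bash
python3 -m jog '[[0,0.002,0.04,0,0,0,1],[0,0.002,0.08,0,0,0,1],[0,0.002,0.11,0,0,0,1],[0,0.002,0.132,0,0,0,1],[0,0.002,0.132,0,0,0,1],[0,0.002,0.132,0,0,0,-1],[0,0.002,0.132,0,0,0,-1],[0,0.002,0.132,0,0,0,-1],[0,0.002,0.132,0,0,0,-1],[0,0.002,0.132,0,0,0,-1],[0,0.002,0.132,0,0,0,-1],[0,0.002,0.132,0,0,0,-1],[0,0.002,0.1,0,0,0,-1],[0,0.002,0.05,0,0,0,-1],[0,0.002,0,0,0,0,-1],[0,0.002,0,0,0,0,-1]]' 20
python3 - <<'E'
from h import *
go(.46,-.27,.18,.009);go(.46,-.03,.18,.009);go(.4761,.0696,.18,.009);go(.4761,.0696,.067,.009)
E
```

```text
time_s: 10.1
ee_pos: [0.5499, -0.2764, 0.187]
eef_rot: [3.133, 0.004, 1.58]
force: [0.3, 0.1, -0.9]
grip_width: 0.0598
row [0.0073, -0.0899, 0.0062] [0.0054, 0.0027, 0.0004] rows~ 4
row [0.2473, -0.0876, 0.0052] [0.0054, 0.0027, 0.0004] rows~ 8
row [0.3467, -0.0705, 0.0049] [0.0054, 0.0027, 0.0004] rows~ 10
row [0.3472, -0.0715, 0.1179] [0.0054, 0.0027, 0.0004] rows~ 10
```

```bash
python3 -m jog '[[0.005,-0.05,0.005,0.005,0.003,0,-1],[0.03,-0.088,0.005,0.005,0.003,0,-1],[0.08,-0.088,0.005,0.005,0.003,0,-1],[0.13,-0.088,0.005,0.005,0.003,0,-1],[0.18,-0.088,0.005,0.005,0.003,0,-1],[0.23,-0.088,0.005,0.005,0.003,0,-1],[0.28,-0.08,0.005,0.005,0.003,0,-1],[0.32,-0.071,0.005,0.005,0.003,0,-1],[0.347,-0.071,0.005,0.005,0.003,0,-1],[0.347,-0.071,0.005,0.005,0.003,0,-1],[0.347,-0.071,0.005,0.005,0.003,0,-1],[0.347,-0.071,0.005,0.005,0.003,0,-1]]' 20
python3 - <<'E'
from h import *
go(.4761,.0696,.067,.009)
c=camera("scene");crop(c,270,120,420,240,5,"s9.png")
E
```

```text
time_s: 11.3
ee_pos: [0.4754, 0.0692, 0.1795]
eef_rot: [-3.142, -0.0, 1.58]
force: [-0.1, 0.2, -2.3]
grip_width: 0.0597
row [0.0004, 0.0007, 0.1125] [-0.0001, -0.0002, -0.0001] rows~ 5
```

View pics/s9.png

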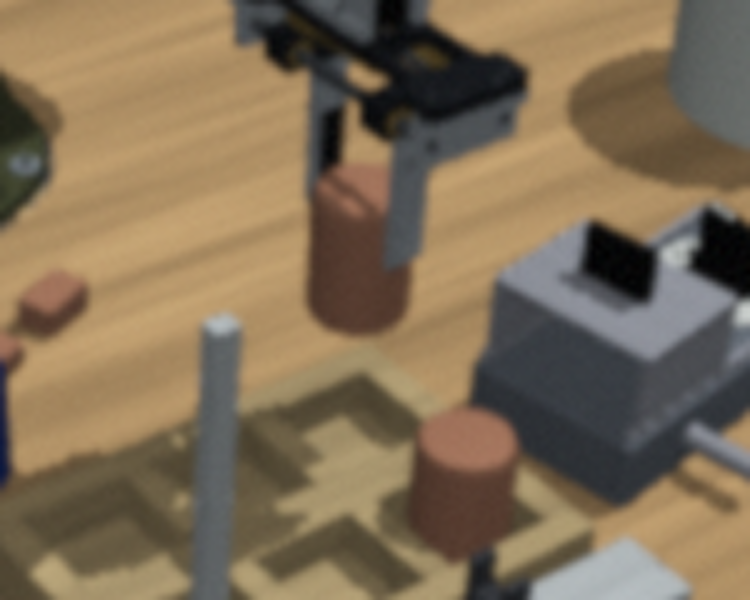

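```bash
python3 -m jog '[[0.0005,0.0007,0.03,0,0,0,-1],[0.0005,0.0007,0.06,0,0,0,-1],[0.0005,0.0007,0.085,0,0,0,-1],[0.0005,0.0007,0.1,0,0,0,-1],[0.0005,0.0007,0.11,0,0,0,-1],[0.0005,0.0007,0.1125,0,0,0,-1],[0.0005,0.0007,0.1125,0,0,0,-1]]' 20
python3 -m jog '[[0,0,0.0005,0,0,0,-1],[0,0,0.0005,0,0,0,0.55],[0,0,0.0005,0,0,0,0.55],[0,0,0.0005,0,0,0,0.55],[0,0,-0.03,0,0,0,0.55],[0,0,-0.07,0,0,0,0.8],[0,0,-0.11,0,0,0,1],[0,0,-0.112,0,0,0,1]]' 20
python3 - <<'E'
from h import *
go(.46,-.25,.18,.009);go(.506,-.3773,.18,.009);go(.506,-.3773,.046,.009)
E
```

```text
time_s: 12.05
ee_pos: [0.4764, 0.069, 0.0676]
eef_rot: [3.141, -0.0, 1.578]
force: [0.6, 0.0, -2.8]
grip_width: 0.0597
time_s: 12.85
ee_pos: [0.4783, 0.0691, 0.1845]
eef_rot: [3.133, -0.001, 1.578]
force: [0.6, 0.6, 0.2]
grip_width: 0.0924
row [-0.319, -0.0207, 0.004] [0.0054, -0.0005, -0.0009] rows~ 9
row [-0.4466, 0.0243, 0.0043] [0.0054, -0.0005, -0.0009] rows~ 11
row [-0.4467, 0.0231, 0.1383] [0.0054, -0.0005, -0.0009] rows~ 12
```

```bash
python3 -m jog '[[-0.05,-0.015,0.004,0.005,0,-0.001,1],[-0.1,-0.02,0.004,0.005,0,-0.001,1],[-0.15,-0.02,0.004,0.005,0,-0.001,1],[-0.2,-0.02,0.004,0.005,0,-0.001,1],[-0.25,-0.02,0.004,0.005,0,-0.001,1],[-0.3,-0.02,0.004,0.005,0,-0.001,1],[-0.35,-0.01,0.004,0.005,0,-0.001,1],[-0.4,0.01,0.004,0.005,0,-0.001,1],[-0.4467,0.024,0.004,0.005,0,-0.001,1],[-0.4467,0.024,0.004,0.005,0,-0.001,1],[-0.4467,0.024,0.004,0.005,0,-0.001,1],[-0.4467,0.024,0.004,0.005,0,-0.001,1]]' 20
python3 - <<'E'
from h import *
go(.506,-.3773,.046,.009)
c=camera("scene");crop(c,140,120,420,330,2.8,"s10.png")
E
```

```text
time_s: 14.05
ee_pos: [0.5055, -0.3764, 0.1799]
eef_rot: [-3.142, -0.001, 1.58]
force: [-0.1, -0.0, 0.7]
grip_width: 0.0942
row [-0.0011, 0.0005, 0.1339] [-0.0, -0.0009, 0.0004] rows~ 5
```

View pics/s10.png

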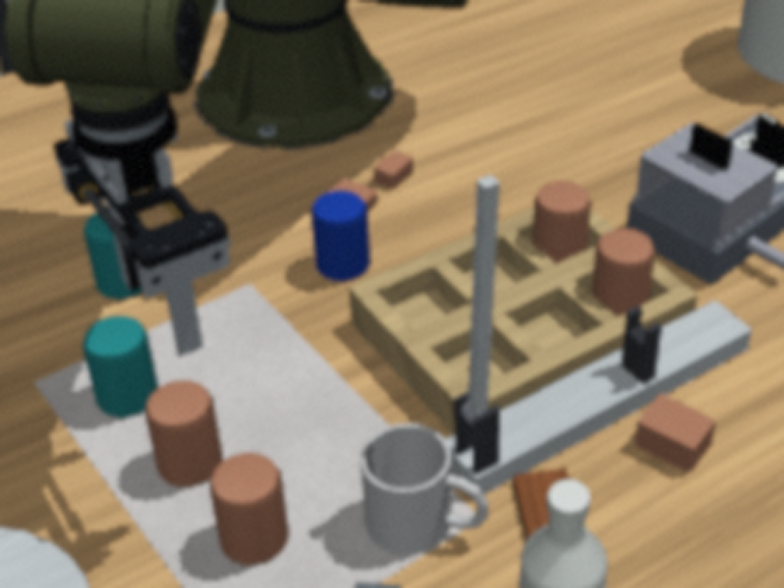

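```bash
python3 - <<'E'
from h import *
c=camera("scene");h=cv2.cvtColor(c["image"],cv2.COLOR_RGB2HSV)
m=((h[...,0]>80)&(h[...,0]<98)&(h[...,1]>120)).astype(np.uint8)
n,l,s,ce=cv2.connectedComponentsWithStats(m)
for i in range(1,n):
    if s[i][4]>80: print(ce[i],s[i],ray(c,*ce[i],.042)[:2])
m,b=pink(c)
for ce,s in b:
    w=ray(c,*ce,.042)
    if .35<w[0]<.68 and -.5<w[1]<.2: print(np.round(ce,1),s.tolist(),w[:2])
E
```

```text
[177.39840637 211.94023904] [171 197  18  29 251] [ 0.23449198 -0.34421609]
[182.28217054 250.05736434] [170 234  25  34 645] [ 0.39139685 -0.39326113]
[340.1 198.2] [331, 186, 19, 26, 350] [0.44812767 0.08977966]
[362.4 215.4] [352, 201, 22, 30, 437] [0.54966046 0.0946625 ]
[217.5 288.4] [192, 256, 50, 66, 1451] [ 0.56421538 -0.37382166]
```

The turquoise cup stands 115 mm away, so the finger has 25 mm of clearance. Grasping the third.

```bash
python3 -m jog '[[-0.001,0.0005,0.04,0,0,0,1],[-0.001,0.0005,0.08,0,0,0,1],[-0.001,0.0005,0.11,0,0,0,1],[-0.001,0.0005,0.133,0,0,0,1],[-0.001,0.0005,0.133,0,0,0,1],[-0.001,0.0005,0.133,0,0,0,-1],[-0.001,0.0005,0.133,0,0,0,-1],[-0.001,0.0005,0.133,0,0,0,-1],[-0.001,0.0005,0.133,0,0,0,-1],[-0.001,0.0005,0.133,0,0,0,-1],[-0.001,0.0005,0.133,0,0,0,-1],[-0.001,0.0005,0.133,0,0,0,-1],[-0.001,0.0005,0.1,0,0,0,-1],[-0.001,0.0005,0.05,0,0,0,-1],[-0.001,0.0005,0,0,0,0,-1],[-0.001,0.0005,0,0,0,0,-1]]' 20
python3 - <<'E'
from h import *
go(.46,-.2,.18,.009);go(.4769,-.0185,.18,.009)
E
```

```text
time_s: 15.75
ee_pos: [0.5081, -0.3787, 0.188]
eef_rot: [3.132, 0.006, 1.581]
force: [0.1, -1.2, -2.4]
grip_width: 0.0597
row [0.1792, -0.0463, 0.0065] [0.0058, 0.0041, 0.0008] rows~ 6
row [0.3606, -0.0275, 0.0055] [0.0058, 0.0041, 0.0008] rows~ 10
```

```bash
python3 -m jog '[[0.05,-0.02,0.005,0.006,0.004,0,-1],[0.1,-0.04,0.005,0.006,0.004,0,-1],[0.15,-0.046,0.005,0.006,0.004,0,-1],[0.2,-0.046,0.005,0.006,0.004,0,-1],[0.25,-0.046,0.005,0.006,0.004,0,-1],[0.3,-0.04,0.005,0.006,0.004,0,-1],[0.34,-0.03,0.005,0.006,0.004,0.001,-1],[0.3606,-0.0275,0.005,0.006,0.004,0.001,-1],[0.3606,-0.0275,0.005,0.006,0.004,0.001,-1],[0.3606,-0.0275,0.005,0.006,0.004,0.001,-1],[0.3606,-0.0275,0.005,0.006,0.004,0.001,-1]]' 20
python3 - <<'E'
from h import *
go(.4769,-.0185,.067,.009)
E
```

```text
time_s: 16.85
ee_pos: [0.4767, -0.0193, 0.1801]
eef_rot: [-3.141, 0.0, 1.579]
force: [-0.1, -0.2, -2.0]
grip_width: 0.0598
row [0.0008, 0.0003, 0.1131] [-0.0006, 0.0001, -0.0007] rows~ 5
```

```bash
python3 -m jog '[[0.001,0,0.03,0,0,0,-1],[0.001,0,0.06,0,0,0,-1],[0.001,0,0.085,0,0,0,-1],[0.001,0,0.1,0,0,0,-1],[0.001,0,0.11,0,0,0,-1],[0.001,0,0.113,0,0,0,-1],[0.001,0,0.113,0,0,0,-1]]' 20
python3 -m jog '[[0,0,0.0005,0,0,0,-1],[0,0,0.0005,0,0,0,0.55],[0,0,0.0005,0,0,0,0.55],[0,0,0.0005,0,0,0,0.55],[0,0,-0.03,0,0,0,0.55],[0,0,-0.07,0,0,0,0.8],[0,0,-0.11,0,0,0,1],[0,0,-0.112,0,0,0,1]]' 20
python3 - <<'E'
from h import *
go(.46,-.25,.18,.009);go(.5,-.37,.18,.009);go(.616,-.368,.18,.009);go(.616,-.368,.046,.009)
E
```

```text
time_s: 17.55
ee_pos: [0.4767, -0.0191, 0.0675]
eef_rot: [-3.141, 0.0, 1.578]
force: [-0.3, -0.8, -2.0]
grip_width: 0.0595
time_s: 18.35
ee_pos: [0.4787, -0.0192, 0.1843]
eef_rot: [3.134, 0.001, 1.578]
force: [0.4, 0.1, -0.8]
grip_width: 0.0924
row [-0.2306, -0.0203, 0.0044] [0.0045, 0.0009, -0.0014] rows~ 7
row [-0.3509, 0.0189, 0.0049] [0.0045, 0.0009, -0.0014] rows~ 10
row [-0.3497, 0.1349, 0.0057] [0.0045, 0.0009, -0.0014] rows~ 10
row [-0.3495, 0.134, 0.1397] [0.0045, 0.0009, -0.0014] rows~ 10
```

```bash
python3 -m jog '[[-0.05,-0.01,0.005,0.004,0.001,-0.001,1],[-0.1,-0.02,0.005,0.004,0.001,-0.001,1],[-0.15,-0.02,0.005,0.004,0.001,-0.001,1],[-0.2,-0.02,0.005,0.004,0.001,-0.001,1],[-0.25,-0.015,0.005,0.004,0.001,-0.001,1],[-0.3,0,0.005,0.004,0.001,-0.001,1],[-0.35,0.02,0.005,0.004,0.001,-0.001,1],[-0.35,0.065,0.005,0.004,0.001,-0.001,1],[-0.35,0.11,0.005,0.004,0.001,-0.001,1],[-0.35,0.1345,0.005,0.004,0.001,-0.001,1],[-0.35,0.1345,0.005,0.004,0.001,-0.001,1],[-0.35,0.1345,0.005,0.004,0.001,-0.001,1]]' 20
python3 - <<'E'
from h import *
go(.616,-.368,.046,.009)
c=camera("scene");crop(c,140,120,420,330,2.8,"s11.png")
E
```

```text
time_s: 19.55
ee_pos: [0.6153, -0.3681, 0.1792]
eef_rot: [-3.141, -0.001, 1.58]
force: [0.6, -0.8, -0.6]
grip_width: 0.0942
row [-0.0, 0.0008, 0.1332] [-0.0004, -0.0006, -0.0001] rows~ 5
```

View pics/s11.png

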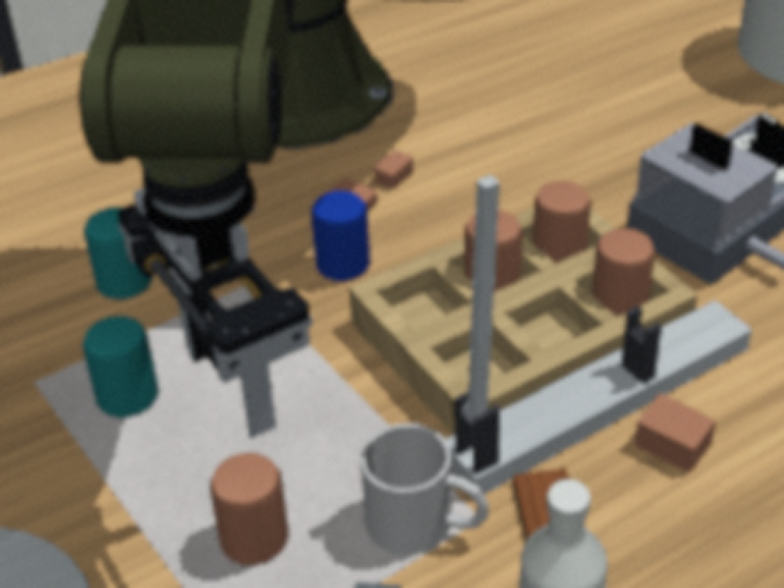

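Three beakers are seated, and the last stands on the sheet at scene (229,301). Grasping it.

```bash
python3 -m jog '[[0,0.001,0.04,0,0,0,1],[0,0.001,0.08,0,0,0,1],[0,0.001,0.11,0,0,0,1],[0,0.001,0.132,0,0,0,1],[0,0.001,0.132,0,0,0,1],[0,0.001,0.132,0,0,0,-1],[0,0.001,0.132,0,0,0,-1],[0,0.001,0.132,0,0,0,-1],[0,0.001,0.132,0,0,0,-1],[0,0.001,0.132,0,0,0,-1],[0,0.001,0.132,0,0,0,-1],[0,0.001,0.132,0,0,0,-1],[0,0.001,0.1,0,0,0,-1],[0,0.001,0.05,0,0,0,-1],[0,0.001,0,0,0,0,-1],[0,0.001,0,0,0,0,-1]]' 20
python3 - <<'E'
from h import *
go(.46,-.3,.18,.009);go(.4777,-.1065,.18,.009)
E
```

```text
time_s: 21.2
ee_pos: [0.6178, -0.3696, 0.1882]
eef_rot: [3.132, 0.006, 1.579]
force: [0.1, -0.7, -1.9]
grip_width: 0.0596
row [0.0709, -0.1573, 0.0063] [0.006, 0.0037, -0.0004] rows~ 6
row [0.2643, -0.138, 0.0054] [0.006, 0.0037, -0.0004] rows~ 8
```

```bash
python3 -m jog '[[0.01,-0.05,0.005,0.006,0.004,0,-1],[0.03,-0.1,0.005,0.006,0.004,0,-1],[0.06,-0.145,0.005,0.006,0.004,0,-1],[0.1,-0.157,0.005,0.006,0.004,0,-1],[0.15,-0.15,0.005,0.006,0.004,0,-1],[0.2,-0.14,0.005,0.006,0.004,0,-1],[0.24,-0.138,0.005,0.006,0.004,0,-1],[0.2643,-0.138,0.005,0.006,0.004,0,-1],[0.2643,-0.138,0.005,0.006,0.004,0,-1],[0.2643,-0.138,0.005,0.006,0.004,0,-1],[0.2643,-0.138,0.005,0.006,0.004,0,-1]]' 20
python3 - <<'E'
from h import *
go(.4777,-.1065,.067,.009)
E
```

```text
time_s: 22.3
ee_pos: [0.4775, -0.1072, 0.18]
eef_rot: [-3.141, -0.0, 1.578]
force: [-1.0, -0.4, -1.9]
grip_width: 0.06
row [0.0006, 0.0002, 0.113] [-0.0003, -0.0003, -0.0009] rows~ 5
```

```bash
python3 -m jog '[[0.0007,0,0.03,0,0,0,-1],[0.0007,0,0.06,0,0,0,-1],[0.0007,0,0.085,0,0,0,-1],[0.0007,0,0.1,0,0,0,-1],[0.0007,0,0.11,0,0,0,-1],[0.0007,0,0.113,0,0,0,-1],[0.0007,0,0.113,0,0,0,-1]]' 20
python3 -m jog '[[0,0,0.0005,0,0,0,-1],[0,0,0.0005,0,0,0,0.55],[0,0,0.0005,0,0,0,0.55],[0,0,0.0005,0,0,0,0.55],[0,0,-0.03,0,0,0,0.55],[0,0,-0.07,0,0,0,0.8],[0,0,-0.11,0,0,0,1],[0,0,-0.112,0,0,0,1]]' 20
python3 - <<'E'
from h import *
go(.36,-.1,.25,.009)
c=camera("scene");crop(c,140,120,420,330,2.8,"s12.png")
# rail end in scene
crop(c,270,160,400,310,5,"s13.png")
a=.009;rk=lambda x,y,z:[.5269+x-a*y,-.018+y+a*x,z]
print(rk(.14,-.155,.085), rk(.14,.035,.085),rk(.14,.075,.085))
print(proj(c,rk(.14,-.155,.335)),proj(c,rk(.14,-.155,.085)),proj(c,rk(.14,.035,.1)))
E
```

```text
time_s: 23.0
ee_pos: [0.4776, -0.1072, 0.0674]
eef_rot: [-3.141, -0.0, 1.577]
force: [0.2, -0.1, -0.9]
grip_width: 0.0595
time_s: 23.8
ee_pos: [0.4794, -0.1078, 0.1842]
eef_rot: [3.134, 0.002, 1.578]
force: [0.4, 0.3, -0.6]
grip_width: 0.0925
row [0.0085, -0.1189, -0.0667] [0.0046, 0.0014, -0.0015] rows~ 5
[0.6682950000000001, -0.17173999999999998, 0.085] [0.6665850000000001, 0.018260000000000005, 0.085] [0.6662250000000001, 0.05825999999999999, 0.085]
[311.01545194 185.29474268] [310.3039489  267.67415216] [370.02606552 233.08644025]
```

View pics/s12.png

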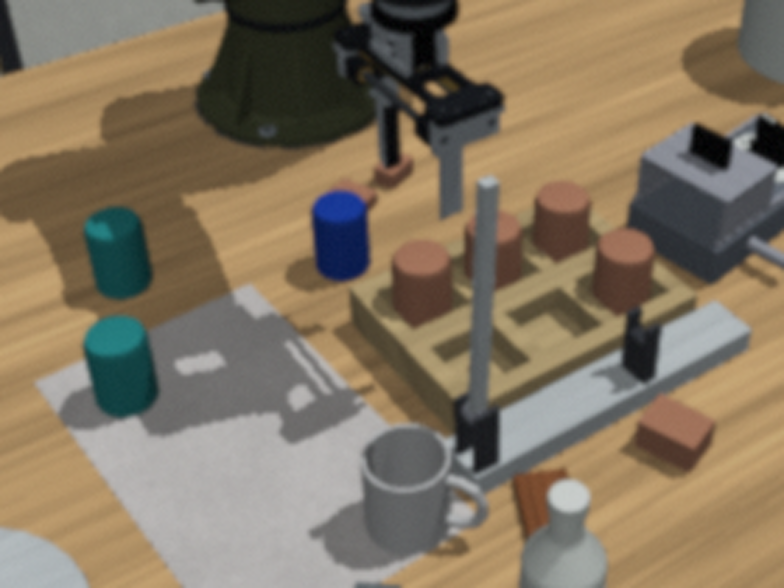

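View pics/s13.png

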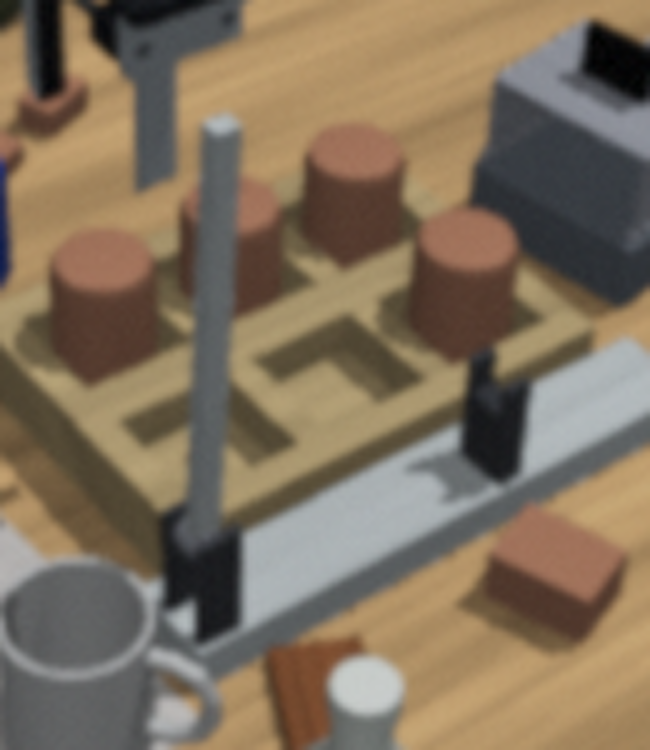

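All four beakers stand in the rack (scene (291,221), (316,205), (341,198), (363,216)), and no pink ones are left on the sheet. Next is the rail, which I'll push with shut fingers from its -y side.

```bash
python3 - <<'E'
from h import *
go(.43,-.11,.3,.009);go(.45,-.27,.3,.009);go(.667,-.215,.3,.009)
E
```

```text
row [-0.0022, -0.0481, -0.1184] [0.0028, 0.0008, -0.0015] rows~ 5
row [-0.1624, -0.0292, -0.1181] [0.0028, 0.0008, -0.0015] rows~ 7
row [-0.1088, 0.1882, -0.1173] [0.0028, 0.0008, -0.0015] rows~ 7
```

```bash
python3 -m jog '[[-0.002,-0.02,-0.05,0,0,0,-1],[-0.002,-0.04,-0.09,0,0,0,-1],[-0.03,-0.05,-0.118,0,0,0,-1],[-0.07,-0.05,-0.118,0,0,0,-1],[-0.12,-0.04,-0.118,0,0,0,-1],[-0.162,-0.02,-0.118,0,0,0,-1],[-0.155,0.03,-0.118,0,0,0,-1],[-0.14,0.08,-0.118,0,0,0,-1],[-0.13,0.12,-0.118,0,0,0,-1],[-0.118,0.16,-0.118,0,0,0,-1],[-0.109,0.188,-0.118,0.003,0.001,-0.001,-1],[-0.109,0.188,-0.118,0.003,0.001,-0.001,-1],[-0.109,0.188,-0.118,0.003,0.001,-0.001,-1]]' 20
python3 - <<'E'
from h import *
go(.668,-.2,.27,.009)
c=camera("scene");crop(c,230,60,400,290,3.2,"s14.png")
import math
a=.009
for th,s in((90,.185),(75,.19),(60,.195),(45,.2),(30,.21),(15,.222),(8,.225),(3,.226),(0,.226)):
    t=math.radians(th);ry=-.155+s*math.cos(t)-.007*math.sin(t)-.008;z=.085+s*math.sin(t)+.007*math.cos(t)
    print(th,end=" ");go(.5269+.14-a*ry,-.018+ry+a*.14,z,.009)
E
```

```text
time_s: 25.15
ee_pos: [0.6669, -0.2151, 0.2984]
eef_rot: [-3.139, -0.001, 1.58]
force: [-0.4, 0.1, 0.9]
grip_width: 0.0003
row [0.0151, 0.0013, 0.0284] [-0.002, -0.0008, -0.0001] rows~ 3
90 row [0.0287, 0.0023, 0.0295] [-0.0012, -0.0005, -0.0006] rows~ 3
75 row [0.0781, 0.0022, 0.0292] [-0.0012, -0.0005, -0.0006] rows~ 4
60 row [0.1271, 0.0022, 0.0422] [-0.0012, -0.0005, -0.0006] rows~ 5
45 row [0.1721, 0.0022, 0.0682] [-0.0012, -0.0005, -0.0006] rows~ 6
30 row [0.214, 0.0023, 0.1035] [-0.0012, -0.0005, -0.0006] rows~ 7
15 row [0.2482, 0.0023, 0.1504] [-0.0012, -0.0005, -0.0006] rows~ 8
8 row [0.2574, 0.0024, 0.1764] [-0.0012, -0.0005, -0.0006] rows~ 9
3 row [0.2609, 0.0024, 0.1958] [-0.0012, -0.0005, -0.0006] rows~ 9
0 row [0.2616, 0.0024, 0.2076] [-0.0012, -0.0005, -0.0006] rows~ 9
```

View pics/s14.png

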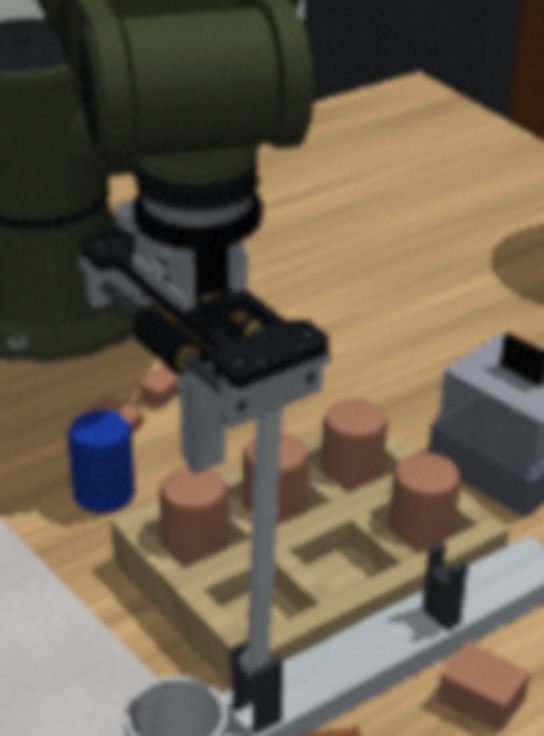

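```bash
python3 -m jog '[[0.012,0.002,0.02,0,0,0,-1],[0.02,0.002,0.029,0,0,0,-1],[0.03,0.002,0.0295,0,0,0,-1],[0.045,0.002,0.0295,0,0,0,-1],[0.062,0.002,0.029,0,0,0,-1],[0.078,0.002,0.029,0,0,0,-1]]' 20
python3 -m jog '[[0.016,0,0.003,0,0,0,-1],[0.032,0,0.007,0,0,0,-1],[0.049,0,0.013,0,0,0,-1],[0.064,0,0.02,0,0,0,-1],[0.08,0,0.028,0,0,0,-1],[0.094,0,0.039,0,0,0,-1]]' 20
python3 - <<'E'
from h import *
c=camera("scene");crop(c,230,60,400,290,3.2,"s15.png")
import math
a=.009
for th,s in((45,.2),(30,.21),(15,.222),(8,.225),(3,.226),(0,.226)):
    t=math.radians(th);ry=-.155+s*math.cos(t)-.007*math.sin(t)-.008;z=.085+s*math.sin(t)+.007*math.cos(t)
    print(th,end=" ");go(.5269+.14-a*ry,-.018+ry+a*.14,z,.009)
E
```

```text
time_s: 25.8
ee_pos: [0.6678, -0.136, 0.2715]
eef_rot: [-3.141, -0.0, 1.579]
force: [0.6, -0.2, -1.0]
grip_width: -0.0
time_s: 26.4
ee_pos: [0.667, -0.0405, 0.2318]
eef_rot: [-3.141, -0.0, 1.579]
force: [-0.4, -1.5, -0.3]
grip_width: -0.0
45 row [-0.0047, 0.0006, -0.0019] [-0.0021, -0.0008, 0.0006] rows~ 3
30 row [0.0371, 0.0008, 0.0335] [-0.0021, -0.0008, 0.0006] rows~ 4
15 row [0.0713, 0.001, 0.0804] [-0.0021, -0.0008, 0.0006] rows~ 5
8 row [0.0805, 0.001, 0.1064] [-0.0021, -0.0008, 0.0006] rows~ 5
3 row [0.084, 0.0011, 0.1258] [-0.0021, -0.0008, 0.0006] rows~ 6
0 row [0.0846, 0.0012, 0.1376] [-0.0021, -0.0008, 0.0006] rows~ 6
```

View pics/s15.png

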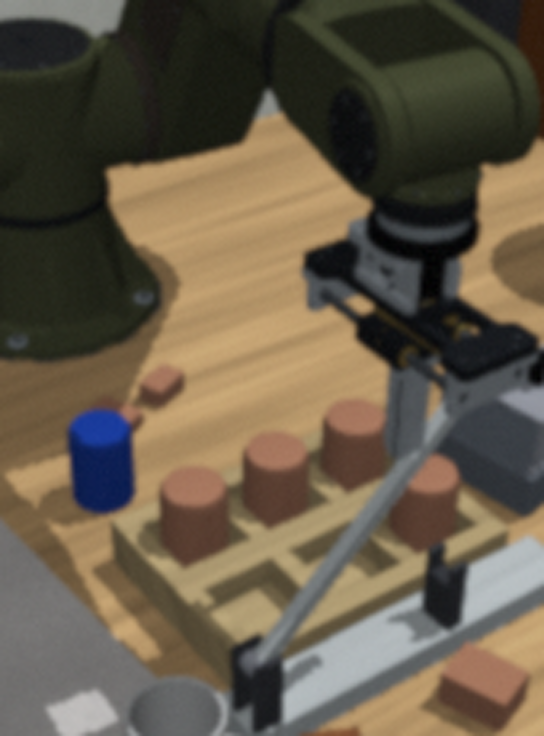

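The rail is following, now at about 50 degrees. Continuing.

```bash
python3 -m jog '[[0.01,0.001,0.007,0,0,0,-1],[0.024,0.001,0.02,0,0,0,-1],[0.037,0.001,0.0335,0,0,0,-1],[0.05,0.001,0.048,0,0,0,-1],[0.062,0.001,0.064,0,0,0,-1],[0.071,0.001,0.08,0,0,0,-1],[0.077,0.001,0.094,0,0,0,-1],[0.081,0.001,0.106,0,0,0,-1],[0.083,0.001,0.114,0,0,0,-1],[0.083,0.001,0.12,0,0,0,-1]]' 20
python3 -m jog '[[0.003,0,0.006,0,0,0,-1],[0.003,0,0.01,0,0,0,-1],[0.003,0,0.013,0,0,0,-1]]' 20
python3 - <<'E'
from h import *
c=camera("scene");crop(c,290,140,450,290,4.5,"s16.png")
o=status.get_obs();print(o["ee_pos"],o["force"])
E
```

```text
time_s: 27.45
ee_pos: [0.6662, 0.0447, 0.1089]
eef_rot: [-3.138, -0.001, 1.581]
force: [-0.9, 0.2, 0.6]
grip_width: 0.0003
time_s: 27.75
ee_pos: [0.6662, 0.0477, 0.0958]
eef_rot: [-3.138, -0.001, 1.581]
force: [-0.5, -0.5, -0.5]
grip_width: 0.0004
[0.66605552 0.0476541  0.09537438] [-0.01574277 -0.01924863 -0.64834521]
```

View pics/s16.png

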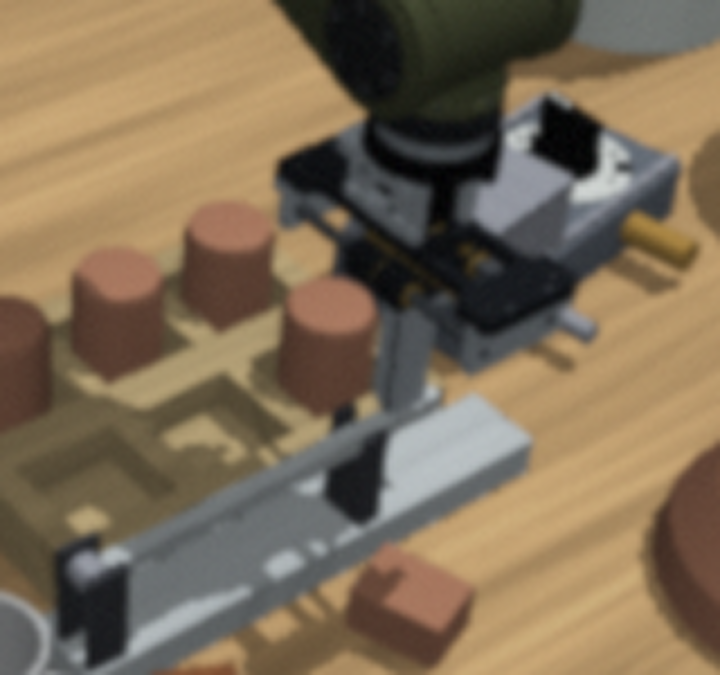

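```bash
python3 -m jog '[[0,0,0.002,0,0,0,-1],[0,0,0.003,0,0,0,-1],[0,0,0.004,0,0,0,-1]]' 20
python3 -m jog '[[0,0,0.001,0,0,0,-1],[0,0,0.002,0,0,0,-1]]' 20
python3 - <<'E'
from h import *
c=camera("scene");crop(c,290,190,420,290,6,"s17.png")
o=status.get_obs();print(o["ee_pos"],o["force"])
E
```

```text
time_s: 28.1
ee_pos: [0.6662, 0.0475, 0.0921]
eef_rot: [-3.138, -0.001, 1.581]
force: [-3.7, -0.3, 9.8]
grip_width: 0.0007
time_s: 28.3
ee_pos: [0.6664, 0.0476, 0.0919]
eef_rot: [-3.139, -0.001, 1.581]
force: [-9.0, -0.5, 18.5]
grip_width: 0.0003
[0.66634683 0.04755216 0.09197642] [-8.45053481  0.07386152 14.7385409 ]
```

View pics/s17.png

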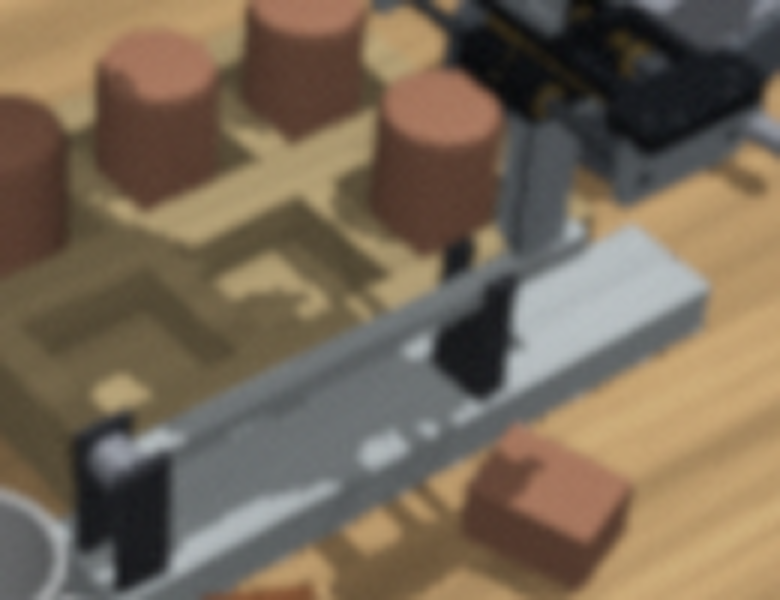

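Pushing gave about 15 N of hard contact at z = 0.092, which is the level bar's top, and the rail lies between the prongs at scene (365,240). Retreating to look at everything again.

```bash
python3 -m jog '[[0,0,-0.03,0,0,0,-1],[0,0,-0.08,0,0,0,-1],[0,0,-0.13,0,0,0,-1],[0,0,-0.18,0,0,0,-1],[0,-0.05,-0.2,0,0,0,-1],[-0.03,-0.09,-0.2,0,0,0,-1],[-0.06,-0.13,-0.2,0,0,0,-1],[-0.1,-0.16,-0.2,0,0,0,-1],[-0.14,-0.19,-0.2,0,0,0,-1],[-0.18,-0.22,-0.2,0,0,0,0],[-0.22,-0.25,-0.2,0,0,0,0],[-0.26,-0.26,-0.2,0,0,0,0],[-0.31,-0.26,-0.2,0,0,0,0],[-0.36,-0.26,-0.2,0,0,0,0],[-0.4,-0.26,-0.2,0,0,0,0],[-0.4,-0.26,-0.2,0,0,0,0],[-0.4,-0.26,-0.2,0,0,0,0]]' 20
python3 - <<'E'
from h import *
c=camera("top");cv2.imwrite("pics/t7.png",c["image"][:,:,::-1]);crop(c,183,165,273,228,8.8,"t8.png");crop(c,270,130,390,235,6,"t9.png")
c=camera("scene");crop(c,260,150,450,290,4,"s18.png")
E
```

```text
time_s: 30.05
ee_pos: [0.4105, -0.3555, 0.2917]
eef_rot: [-3.139, -0.002, 1.579]
force: [0.6, 0.1, 0.4]
grip_width: 0.0469
```

View pics/t9.png

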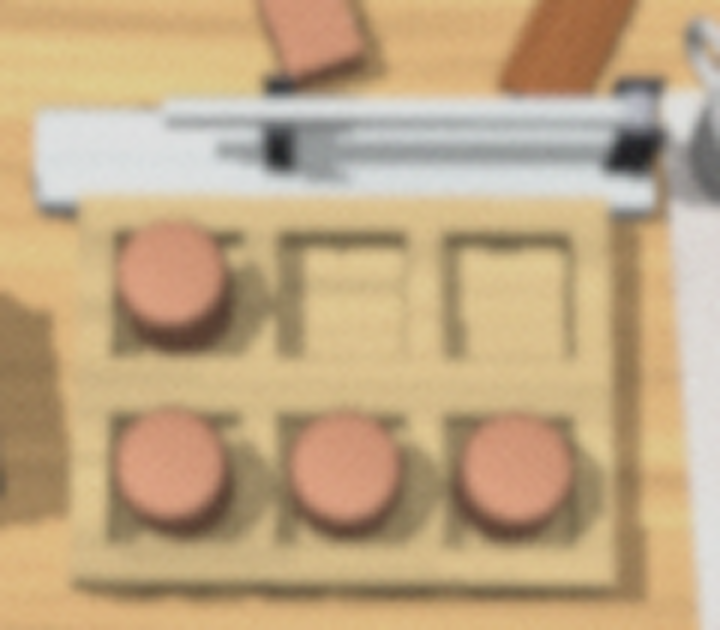

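View pics/t8.png

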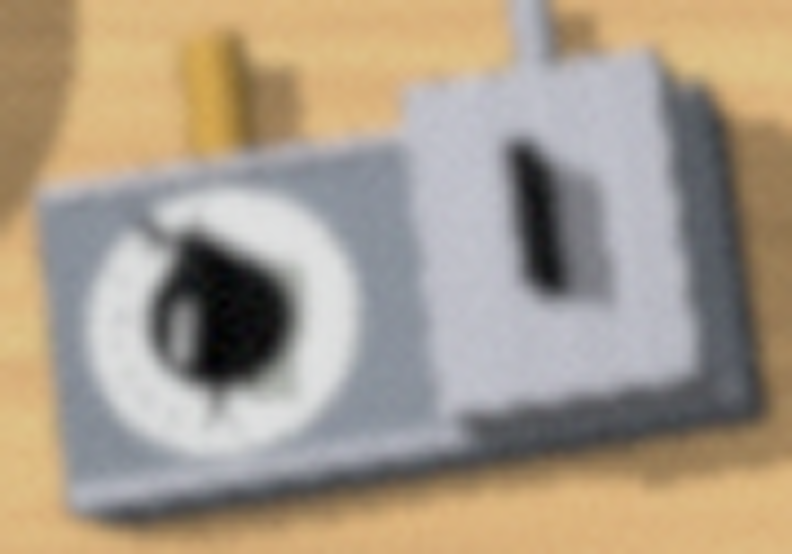

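View pics/s18.png

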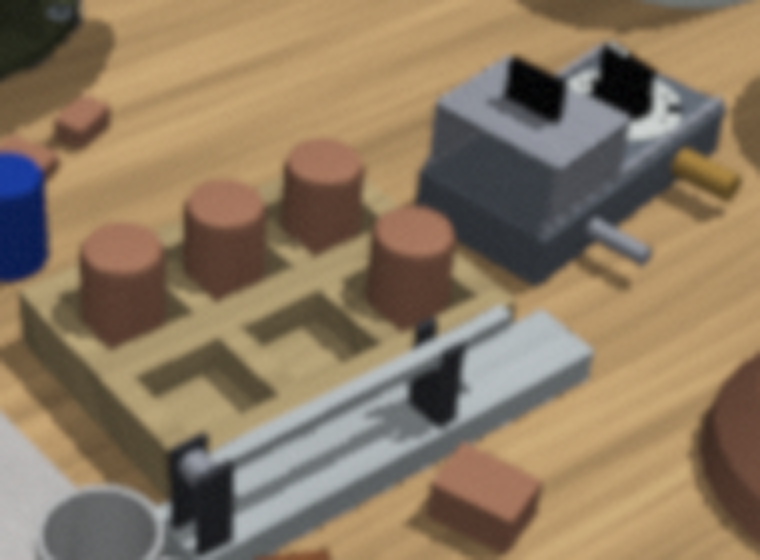

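Both views agree. The four beakers stand in pockets (+88 back; +88, 0 and -88 front) and the rail lies level between the prongs at top (317,150). On the regulator, the pointer tip is at about top (207,211), with the white line at the same end, and the set tab is at about top (200,191). Measuring the regulator in more detail.

```bash
python3 - <<'E'
from h import *
for n in("top","scene"):
    c=camera(n);h=cv2.cvtColor(c["image"],cv2.COLOR_RGB2HSV)
    u0,v0,u1,v1=(185,170,235,222) if n=="top" else (395,155,440,200)
    m=np.zeros(h.shape[:2],np.uint8);sub=h[v0:v1,u0:u1]
    m[v0:v1,u0:u1]=((sub[...,1]<35)&(sub[...,2]>165))
    cnt=max(cv2.findContours(m,cv2.RETR_EXTERNAL,cv2.CHAIN_APPROX_NONE)[0],key=cv2.contourArea)
    hull=cv2.convexHull(cnt)
    e=cv2.fitEllipse(hull);print(n,e,np.round(ray(c,*e[0],.052),4), "hull pts world")
    W=np.array([ray(c,*p[0],.052)[:2] for p in hull]);(cx,cy),r=cv2.minEnclosingCircle((W*1000).astype(np.float32));print(cx,cy,r)
    cv2.imwrite(f"pics/z_{n}.png",cv2.resize(c["image"][v0:v1,u0:u1,::-1],None,fx=11,fy=11,interpolation=cv2.INTER_CUBIC))
E
```

```text
top ((223.3898468017578, 196.17852783203125), (39.59101104736328, 137.21780395507812), 76.51484680175781) [0.5133 0.3116 0.052 ] hull pts world
509.25390625 345.40643310546875 99.94950866699219
scene ((422.65264892578125, 177.79112243652344), (13.071629524230957, 14.292840003967285), 50.67334747314453) [0.5222 0.3677 0.052 ] hull pts world
518.5927734375 366.42181396484375 40.55606460571289
```

View pics/z_top.png

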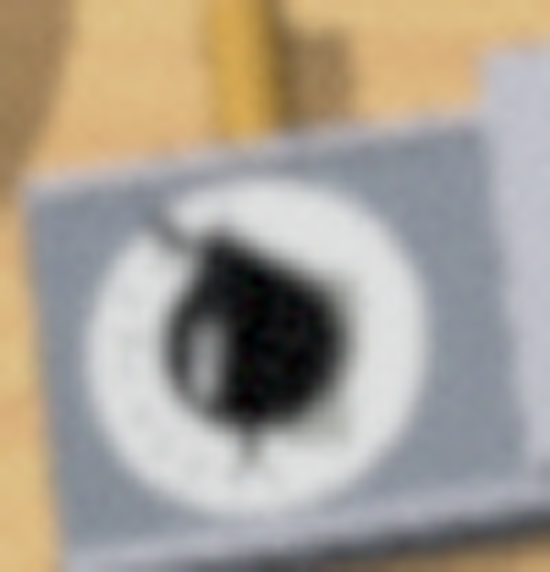

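View pics/z_scene.png

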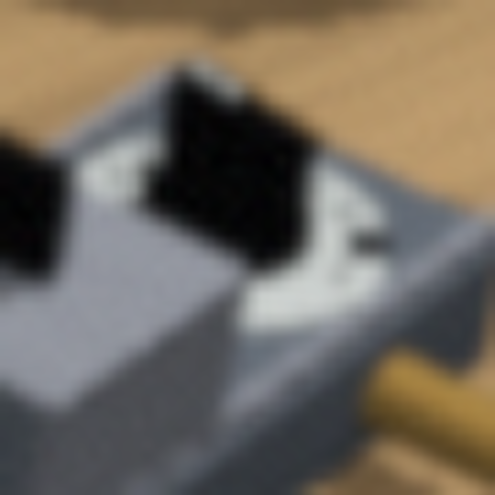

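```bash
python3 - <<'E'
from h import *
ct,cs=camera("top"),camera("scene")
t=lambda x,y,z:ray(ct,x/11+184.5,y/11+169.5,z)[:2]
s=lambda x,y,z:ray(cs,x/11+394.5,y/11+154.5,z)[:2]
C=t(256.5,347,.052);print("C",C)
ang=lambda a,b:np.degrees(np.arctan2(*(b-a)[::-1]))
print("tab top",t(150,215,.055),t(185,245,.055),ang(C,t(167,230,.055)),"tab scene",s(352,243,.055),s(390,243,.055))
print("ptr",t(248,460,.055),ang(C,t(248,460,.055)))
print("white line",ang(t(213,325,.097),t(205,400,.097)),t(213,325,.097),t(205,400,.097))
print("bar scene",s(180,68,.097),s(318,145,.097),ang(s(318,145,.097),s(180,68,.097)))
print("box edges top: left",ang(t(65,560,.05),t(25,190,.05)),"back",ang(t(490,118,.05),t(25,190,.05)))
print("box scene right far->right",ang(s(190,60,.05),s(490,220,.05)))
# fin
f=lambda x,y,z:ray(ct,x/8.8+182.5,y/8.8+164.5,z)[:2]
print("fin",f(518,145,.146),f(540,290,.146), "hood corners",f(405,90,.11),f(660,50,.11),f(700,375,.11),f(450,418,.11))
g=lambda x,y,z:ray(cs,x/8+354.5,y/8+154.5,z)[:2]
print("fin scene",g(268,75,.146),g(370,120,.146),"hood",g(115,165,.11),g(365,295,.11),g(495,200,.11))
E
```

```text
C [0.4967137  0.36021764]
tab top [0.53453801 0.39312584] [0.52583522 0.38226249] 39.530395800033894 tab scene [0.52715185 0.37948286] [0.53340915 0.38883981]
ptr [0.46323565 0.35936814] -178.54643303487393
white line 178.2184826503857 [0.49492996 0.35909692] [0.47371415 0.3597568 ]
bar scene [0.47426372 0.35281545] [0.52538777 0.35782606] -174.40238199013092
box edges top: left 10.698820240196563 back 100.00851477049451
box scene right far->right 7.0299688739600334
fin [0.54247516 0.23611619] [0.49294486 0.22594572] hood corners [0.56968129 0.28469516] [0.58548773 0.19632281] [0.47087987 0.17697607] [0.45449672 0.2620269 ]
fin scene [0.49870914 0.22508048] [0.54182537 0.23652954] hood [0.47411109 0.17522234] [0.58689574 0.19809834] [0.57086828 0.27929068]
```

```bash
python3 - <<'E'
from h import *
go(.43,0,.28,1.575,False);go(.497,.36,.2,1.575,False)
E
```

```text
row [0.3542, 0.0229, 0.0127] [-0.0005, -0.0013, -0.9956] rows~ 13
row [0.7134, 0.094, 0.0929] [-0.0005, -0.0013, -0.9956] rows~ 17
```

```bash
python3 -m jog '[[0.05,0.005,0.005,0,0,-0.09,0],[0.1,0.01,0.01,0,0,-0.18,0],[0.15,0.01,0.012,0,0,-0.27,0],[0.2,0.015,0.012,0,0,-0.36,0],[0.25,0.02,0.012,0,0,-0.45,0],[0.3,0.02,0.012,0,0,-0.54,0],[0.35,0.023,0.012,0,0,-0.63,0],[0.4,0.03,0.012,0,0,-0.72,0],[0.45,0.04,0.012,0,0,-0.81,0],[0.5,0.05,0.013,0,0,-0.9,0],[0.55,0.06,0.03,0,0,-0.97,0],[0.6,0.07,0.05,0,0,-0.995,0],[0.64,0.08,0.065,0,0,-0.995,0],[0.68,0.09,0.08,0,0,-0.995,0],[0.713,0.094,0.093,0,-0.001,-0.995,0],[0.713,0.094,0.093,0,-0.001,-0.995,0],[0.713,0.094,0.093,0,-0.001,-0.995,0]]' 20
python3 - <<'E'
from h import *
go(.497,.36,.068,1.597,False)
c=camera("scene");crop(c,340,100,460,220,5,"s19.png");print(status.get_obs()["qpos"])
E
```

```text
time_s: 32.05
ee_pos: [0.4964, 0.3601, 0.1996]
eef_rot: [-3.141, -0.001, -3.137]
force: [0.2, -0.5, -0.0]
grip_width: 0.0472
row [-0.0008, -0.0, 0.1316] [-0.0005, -0.0009, -0.0136] rows~ 5
[ 5.66622136e-01  4.45905635e-01  1.33415109e+00  1.07655147e-04
  1.36189962e+00 -1.00783324e+00]
```

View pics/s19.png

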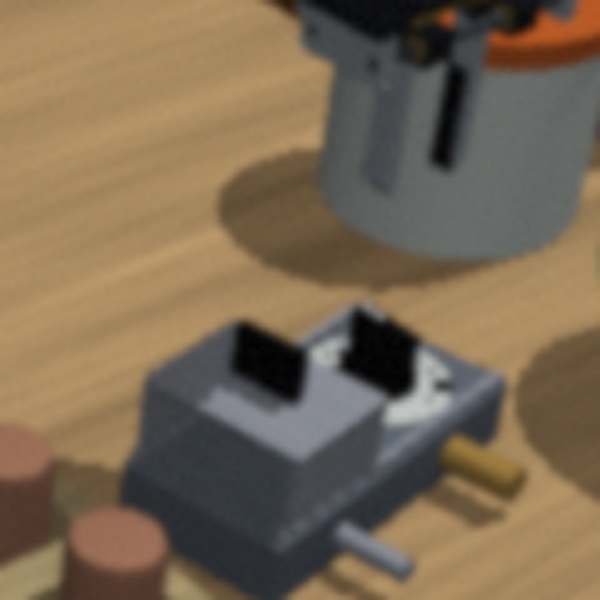

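```bash
python3 -m jog '[[-0.001,0,0.04,0,0,-0.0136,0],[-0.001,0,0.08,0,0,-0.0136,0],[-0.001,0,0.11,0,0,-0.0136,0],[-0.001,0,0.125,0,0,-0.0136,0],[-0.001,0,0.131,0,0,-0.0136,0],[-0.001,0,0.131,0,0,-0.0136,-1],[-0.001,0,0.131,0,0,-0.0136,-1],[-0.001,0,0.131,0,0,-0.0136,-1],[-0.001,0,0.131,0,0,-0.0136,-1],[-0.001,0,0.131,0,0,-0.0136,-1],[-0.001,0,0.131,0,0,-0.0136,-1]]' 15
python3 - <<'E'
from h import *
o=status.get_obs();print(o["force"],o["moment"],o["grip_width"],o["ee_pos"],o["eef_rot"])
c=camera("scene");crop(c,370,120,460,210,7,"s20.png")
E
```

```text
time_s: 33.2
ee_pos: [0.4981, 0.3592, 0.07]
eef_rot: [-3.141, 0.0, -3.117]
force: [-0.4, -4.8, 5.7]
grip_width: 0.013
[-0.36818266 -4.79688147  5.7456886 ] [-0.86396733  0.12834774 -0.05532186] 0.013013542009369142 [0.49807592 0.35915817 0.07002981] [-3.14115846e+00  4.33212191e-04 -3.11665267e+00]
```

View pics/s20.png

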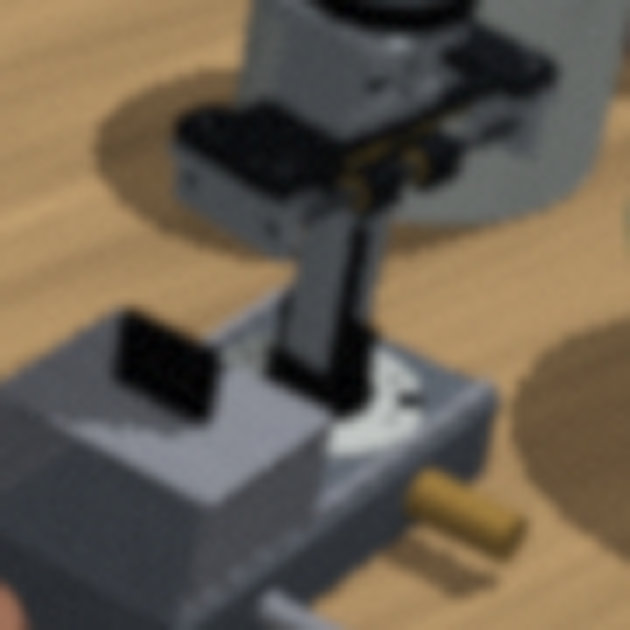

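The bar is held (13 mm), and the jaw angle gives the bar at -178.6 deg, matching the image. Turning clockwise about 142 deg in two calls.

```bash
python3 -m jog '[[0,0,0,0,0,0.07,-1],[0,0,0,0,0,0.14,-1],[0,0,0,0,0,0.21,-1],[0,0,0,0,0,0.28,-1],[0,0,0,0,0,0.35,-1],[0,0,0,0,0,0.42,-1],[0,0,0,0,0,0.49,-1],[0,0,0,0,0,0.56,-1],[0,0,0,0,0,0.63,-1],[0,0,0,0,0,0.7,-1],[0,0,0,0,0,0.77,-1],[0,0,0,0,0,0.84,-1],[0,0,0,0,0,0.9,-1],[0,0,0,0,0,0.9,-1]]' 15
python3 - <<'E'
from h import *
o=status.get_obs();print(o["force"],o["moment"],o["ee_pos"],np.degrees(o["eef_rot"]),o["qpos"][5])
E
```

```text
time_s: 34.65
ee_pos: [0.4983, 0.3594, 0.0701]
eef_rot: [3.141, 0.0, 1.751]
force: [3.2, 1.4, -2.5]
grip_width: 0.013
[ 3.16293785  1.44790557 -2.53681046] [ 0.20676085 -0.46820057 -0.10402206] [0.49830361 0.35938995 0.07009167] [1.79938483e+02 5.97502583e-04 1.00340108e+02] 0.3851428907901983
```

```bash
python3 -m jog '[[0,0,0,0,0,0.07,-1],[0,0,0,0,0,0.14,-1],[0,0,0,0,0,0.21,-1],[0,0,0,0,0,0.28,-1],[0,0,0,0,0,0.35,-1],[0,0,0,0,0,0.42,-1],[0,0,0,0,0,0.49,-1],[0,0,0,0,0,0.56,-1],[0,0,0,0,0,0.62,-1],[0,0,0,0,0,0.66,-1],[0,0,0,0,0,0.676,-1],[0,0,0,0,0,0.676,-1],[0,0,0,0,0,0.676,-1]]' 15
python3 - <<'E'
from h import *
o=status.get_obs();print(o["force"],o["moment"],o["ee_pos"],np.degrees(o["eef_rot"]),o["qpos"][5])
c=camera("scene");crop(c,385,140,445,200,10,"s21.png")
E
```

```text
time_s: 35.95
ee_pos: [0.4986, 0.3593, 0.0701]
eef_rot: [3.141, -0.001, 0.692]
force: [5.5, -0.3, -2.3]
grip_width: 0.0132
[ 5.51569002 -0.34707054 -2.32702588] [-0.28718657 -0.85736536  0.00724764] [0.49855518 0.35926357 0.07007232] [ 1.79950226e+02 -7.18411643e-02  3.96311470e+01] 1.4445946949657156
```

View pics/s21.png

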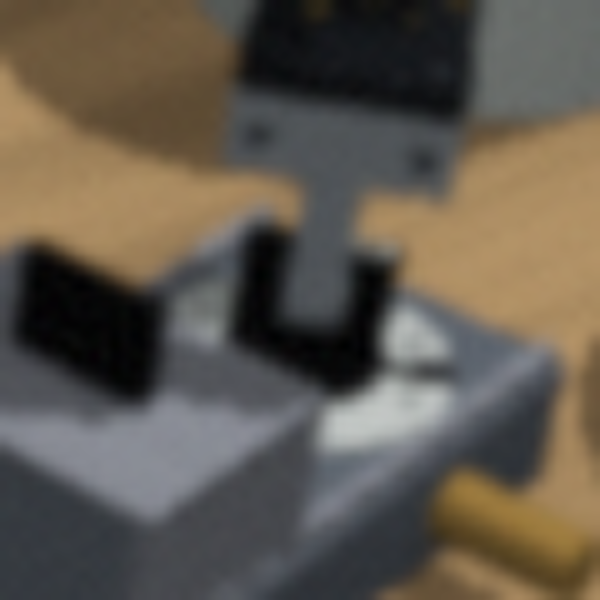

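Pointer and tab look nearly in line at scene (427,177). Releasing and rising to compare without the hand in the way.

```bash
python3 -m jog '[[0,0,0,0,0,0,0],[0,0,0,0,0,0,0],[0,0,0,0,0,0,0],[0,0,0,0,0,0,0],[0,0,-0.04,0,0,0,0],[0,0,-0.09,0,0,0,0],[0,0,-0.14,0,0,0,0],[0,0,-0.18,0,0,0,0]]' 15
python3 - <<'E'
from h import *
go(.3,.42,.25,-.88)
c=camera("scene");crop(c,395,155,445,200,13,"s22.png")
E
```

```text
time_s: 36.8
ee_pos: [0.4982, 0.3594, 0.2534]
eef_rot: [3.141, -0.003, 0.692]
force: [0.4, 0.6, -0.1]
grip_width: 0.0471
row [-0.114, -0.1731, 0.0028] [0.0006, -0.0022, 0.0006] rows~ 7
```

View pics/s22.png

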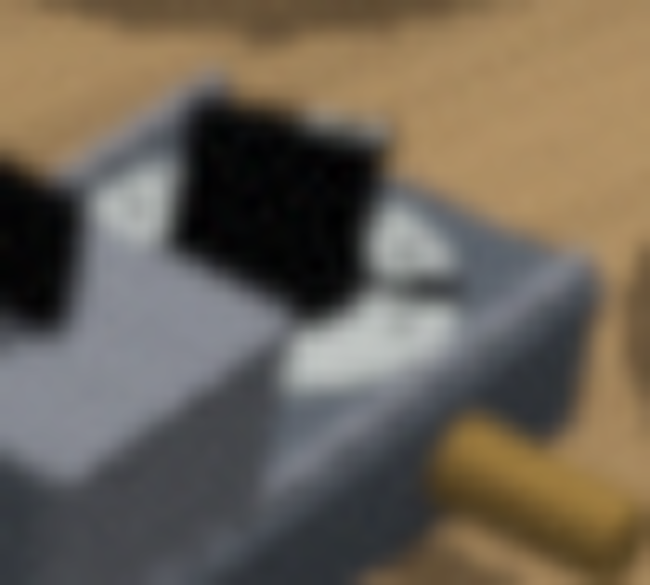

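```bash
python3 - <<'E'
from h import *
go(.42,.02,.3,-1.396,False)
E
```

```text
row [-0.2777, 0.2113, -0.0428] [-0.0007, -0.0077, 0.3291] rows~ 10
```

```bash
python3 -m jog '[[-0.04,0.03,-0.02,0,0,0.05,0],[-0.08,0.06,-0.043,0,0,0.1,0],[-0.12,0.09,-0.043,0,0,0.17,0],[-0.16,0.12,-0.043,0,0,0.24,0],[-0.2,0.15,-0.043,0,0,0.3,0],[-0.24,0.18,-0.043,0,0,0.329,0],[-0.2777,0.211,-0.043,0,0,0.329,0],[-0.2777,0.211,-0.043,0,0,0.329,0]]' 15
python3 - <<'E'
from h import *
c=camera("top");crop(c,185,170,235,222,14,"t10.png")
c=camera("scene");crop(c,395,155,445,200,13,"s23.png")
E
```

```text
time_s: 37.65
ee_pos: [0.4188, 0.017, 0.3003]
eef_rot: [-3.138, -0.012, 0.172]
force: [-0.5, 1.2, -0.0]
grip_width: 0.047
```

View pics/t10.png

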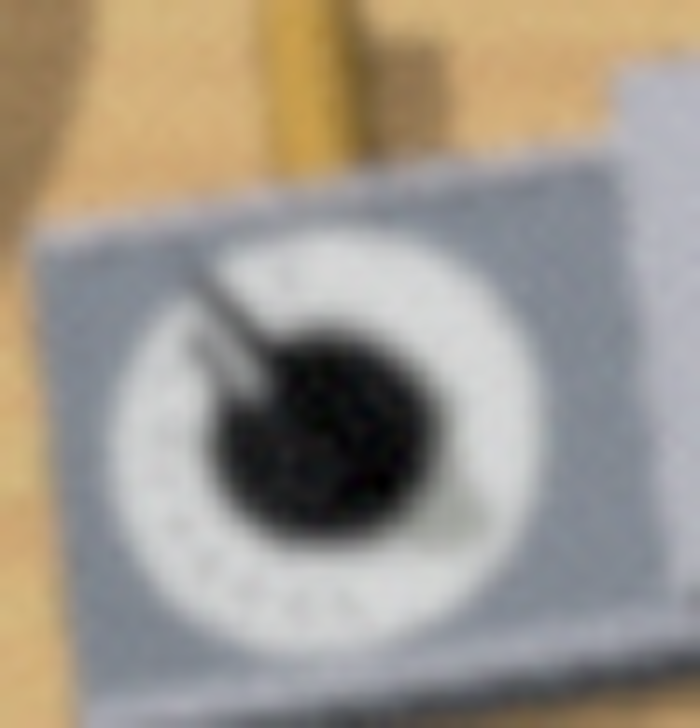

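```bash
python3 - <<'E'
from h import *
c=camera("top");g=cv2.GaussianBlur(cv2.cvtColor(c["image"],cv2.COLOR_RGB2GRAY),(0,0),.5).astype(np.float32)
for C in((.4967,.3602),(.4978,.359)):
  for z in(.053,.057):
    out=[]
    for r in range(27,49,2):
        A=np.radians(np.arange(15,65,.5));P=np.array([proj(c,[C[0]+r/1e3*np.cos(a),C[1]+r/1e3*np.sin(a),z]) for a in A],np.float32)
        v=cv2.remap(g,P[:,0][None],P[:,1][None],cv2.INTER_CUBIC)[0]
        w=np.clip(np.percentile(v,70)-35-v,0,None)
        out.append((r,round(float(np.degrees(A[v.argmin()])),1),int(v.min()),round(float(np.degrees((A*w).sum()/w.sum())),1) if w.sum()>0 else None))
    print(C,z,out)
E
```

```text
(0.4967, 0.3602) 0.053 [(27, 36.5, 82, 37.0), (29, 38.5, 96, 38.4), (31, 39.0, 103, 39.0), (33, 39.5, 109, 39.8), (35, 39.5, 112, 41.7), (37, 40.0, 114, 42.3), (39, 40.5, 117, 41.4), (41, 40.5, 120, 40.8), (43, 40.5, 122, 40.6), (45, 40.5, 123, 40.9), (47, 41.0, 123, 41.0)]
(0.4967, 0.3602) 0.057 [(27, 37.5, 93, 37.0), (29, 37.5, 101, 37.7), (31, 38.0, 108, 38.7), (33, 38.5, 111, 39.4), (35, 39.0, 113, 40.4), (37, 39.5, 116, 40.5), (39, 39.5, 119, 40.2), (41, 40.0, 122, 40.0), (43, 40.0, 123, 40.2), (45, 40.0, 124, 40.4), (47, 40.5, 124, 40.5)]
(0.4978, 0.359) 0.053 [(27, 40.0, 83, 40.7), (29, 42.0, 97, 41.7), (31, 42.0, 103, 42.8), (33, 42.5, 109, 45.8), (35, 42.0, 112, 46.3), (37, 42.5, 114, 46.5), (39, 42.5, 117, 45.4), (41, 43.0, 120, 43.2), (43, 42.5, 122, 42.8), (45, 42.5, 123, 42.9), (47, 43.0, 123, 43.0)]
(0.4978, 0.359) 0.057 [(27, 40.5, 93, 40.6), (29, 41.0, 101, 41.2), (31, 41.5, 108, 42.0), (33, 41.5, 111, 44.9), (35, 42.0, 114, 45.3), (37, 42.0, 116, 44.8), (39, 42.0, 119, 43.0), (41, 42.0, 122, 42.3), (43, 42.0, 123, 42.3), (45, 42.5, 124, 42.4), (47, 42.5, 124, 42.5)]
```

View pics/s23.png

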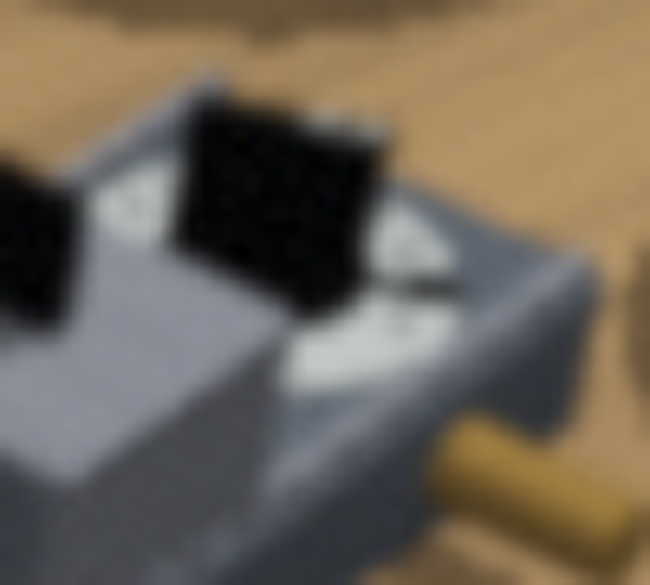

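```bash
python3 - <<'E'
from h import *
c=camera("scene");g=cv2.cvtColor(c["image"],cv2.COLOR_RGB2GRAY).astype(np.float32)
for C in((.4967,.3602),(.4983,.3593),(.4985,.3575)):
  for z in(.053,.057):
    out=[]
    for r in range(29,49,2):
        A=np.radians(np.arange(15,60,.5));P=np.array([proj(c,[C[0]+r/1e3*np.cos(a),C[1]+r/1e3*np.sin(a),z]) for a in A],np.float32)
        v=cv2.remap(g,P[:,0][None],P[:,1][None],cv2.INTER_CUBIC)[0]
        out.append((r,round(float(np.degrees(A[v.argmin()])),1),int(v.min())))
    print(C,z,out)
E
```

```text
(0.4967, 0.3602) 0.053 [(29, 34.0, 115), (31, 34.5, 111), (33, 35.0, 103), (35, 36.5, 90), (37, 37.5, 78), (39, 38.0, 73), (41, 39.0, 73), (43, 39.0, 72), (45, 39.5, 75), (47, 40.5, 81)]
(0.4967, 0.3602) 0.057 [(29, 20.5, 111), (31, 24.5, 114), (33, 24.5, 106), (35, 27.5, 94), (37, 28.0, 81), (39, 29.0, 73), (41, 30.5, 73), (43, 31.0, 72), (45, 32.0, 75), (47, 33.0, 81)]
(0.4983, 0.3593) 0.053 [(29, 38.0, 115), (31, 37.0, 108), (33, 38.5, 99), (35, 38.5, 85), (37, 40.5, 75), (39, 41.0, 73), (41, 41.5, 73), (43, 41.5, 73), (45, 42.0, 76), (47, 43.5, 84)]
(0.4983, 0.3593) 0.057 [(29, 25.5, 116), (31, 26.5, 110), (33, 28.5, 102), (35, 30.5, 87), (37, 31.0, 76), (39, 32.0, 73), (41, 33.0, 73), (43, 33.5, 73), (45, 34.5, 76), (47, 35.0, 85)]
(0.4985, 0.3575) 0.053 [(29, 40.5, 115), (31, 41.0, 112), (33, 40.0, 104), (35, 41.0, 92), (37, 41.5, 80), (39, 42.5, 73), (41, 43.0, 73), (43, 43.5, 72), (45, 43.5, 74), (47, 44.5, 79)]
(0.4985, 0.3575) 0.057 [(29, 28.0, 114), (31, 30.0, 113), (33, 31.0, 105), (35, 31.5, 93), (37, 32.5, 80), (39, 34.0, 73), (41, 35.0, 73), (43, 35.5, 72), (45, 36.0, 75), (47, 36.5, 80)]
```

In both views the pointer and tab make one straight line to about 1 to 1.5 deg, so I leave the knob. Next is the hood: pinching its fin.

```bash
python3 - <<'E'
from h import *
go(.5185,.231,.2,-1.396,False)
go(.5185,.231,.118,-1.396,False)
E
```

```text
row [0.1325, -0.1892, 0.1025] [-0.0028, -0.0073, 0.0003] rows~ 8
row [0.1315, -0.1888, 0.1845] [-0.0028, -0.0073, 0.0003] rows~ 8
```

```bash
python3 -m jog '[[0.03,-0.035,0.02,0,0,0,0],[0.06,-0.07,0.04,0,0,0,0],[0.09,-0.11,0.06,0,0,0,0],[0.115,-0.15,0.08,-0.002,-0.006,0,0],[0.1325,-0.189,0.1,-0.003,-0.007,0,0],[0.1325,-0.189,0.1025,-0.003,-0.007,0,0],[0.1325,-0.189,0.1025,-0.003,-0.007,0,0],[0.1325,-0.189,0.1025,-0.003,-0.007,0,0]]' 20
python3 - <<'E'
from h import *
go(.5185,.231,.118,-1.396,False)
c=camera("scene");crop(c,340,100,460,220,5,"s24.png")
E
```

```text
time_s: 38.65
ee_pos: [0.5184, 0.2311, 0.2005]
eef_rot: [3.141, -0.001, 0.176]
force: [-0.0, 0.2, 0.2]
grip_width: 0.047
row [0.0001, 0.0001, 0.0825] [0.0002, -0.0006, 0.0009] rows~ 4
```

View pics/s24.png

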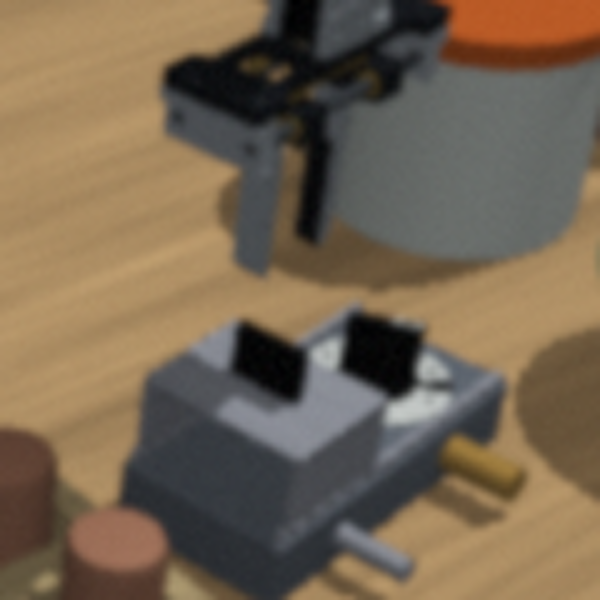

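```bash
python3 -m jog '[[0,0,0.04,0,0,0,0],[0,0,0.065,0,0,0,0],[0,0,0.078,0,0,0,0],[0,0,0.082,0,0,0,0],[0,0,0.082,0,0,0,-1],[0,0,0.082,0,0,0,-1],[0,0,0.082,0,0,0,-1],[0,0,0.082,0,0,0,-1],[0,0,0.082,0,0,0,-1]]' 25
python3 -m jog '[[0,-0.015,0,0,0,0,-1],[0,-0.03,0,0,0,0,-1],[0,-0.045,0,0,0,0,-1],[0,-0.06,0,0,0,0,-1]]' 25
python3 - <<'E'
from h import *
c=camera("scene");crop(c,340,100,460,220,5,"s25.png")
E
```

```text
time_s: 39.6
ee_pos: [0.5188, 0.2307, 0.1193]
eef_rot: [3.142, -0.002, 0.175]
force: [0.4, -0.4, -0.2]
grip_width: 0.0102
time_s: 40.0
ee_pos: [0.5077, 0.2912, 0.1193]
eef_rot: [3.141, -0.002, 0.176]
force: [-4.4, -2.4, 2.4]
grip_width: 0.01
```

View pics/s25.png

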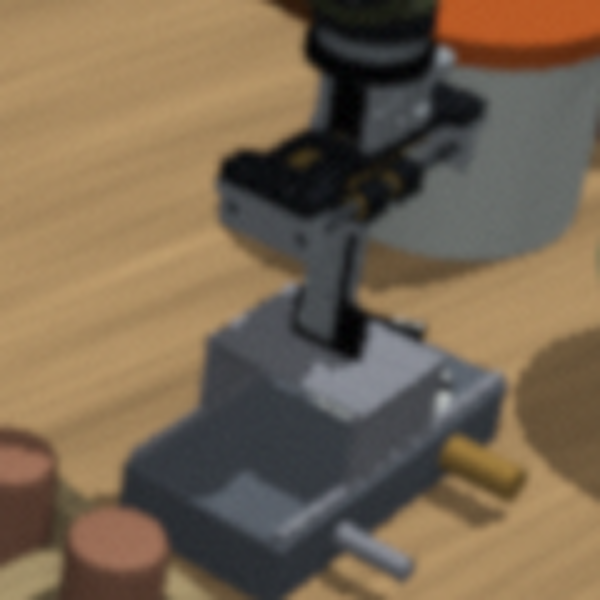

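```bash
python3 -m jog '[[0,-0.015,0,0,0,0,-1],[0,-0.03,0,0,0,0,-1],[0,-0.045,0,0,0,0,-1],[0,-0.058,0,0,0,0,-1],[0,-0.067,0,0,0,0,-1],[0,-0.071,0,0,0,0,-1],[0,-0.071,0,0,0,0,-1]]' 25
python3 -m jog '[[0,-0.001,0,0,0,0,-1],[0,-0.003,0,0,0,0,-1],[0,-0.004,0,0,0,0,-1]]' 25
python3 -m jog '[[0,-0.002,0,0,0,0,-1],[0,-0.003,0,0,0,0,-1]]' 25
python3 - <<'E'
from h import *
o=status.get_obs();print(o["ee_pos"],o["force"],o["ee_pos"][:2]-np.array([.5188,.2307]),np.linalg.norm(o["ee_pos"][:2]-np.array([.5188,.2307])))
E
```

```text
time_s: 40.75
ee_pos: [0.4953, 0.3588, 0.1192]
eef_rot: [3.133, 0.001, 0.176]
force: [-3.4, -37.8, 12.6]
grip_width: 0.01
time_s: 41.05
ee_pos: [0.4952, 0.3587, 0.1192]
eef_rot: [3.125, 0.004, 0.174]
force: [-3.1, -40.7, 12.6]
grip_width: 0.0099
time_s: 41.25
ee_pos: [0.4952, 0.3586, 0.1192]
eef_rot: [3.119, 0.006, 0.173]
force: [-3.3, -34.2, 9.9]
grip_width: 0.0103
[0.49519855 0.35857319 0.11916148] [ -3.28001126 -34.21124687   9.85566507] [-0.02360145  0.12787319] 0.13003299610037677
```

The hood stopped hard (about 40 N) with the fin directly over the knob axis, which is where home should be. Releasing and checking.

```bash
python3 -m jog '[[0,0,0,0,0,0,-0.2],[0,0,0,0,0,0,0],[0,0,0,0,0,0,0],[0,0,0,0,0,0,0],[0,0,-0.04,0,0,0,0],[0,0,-0.09,0,0,0,0],[0,0,-0.13,0,0,0,0],[0,0.05,-0.15,0,0,0,0],[-0.04,0.09,-0.16,0,0,0,0],[-0.08,0.13,-0.17,0,0,0,0],[-0.12,0.17,-0.17,0,0,0,0],[-0.15,0.21,-0.17,0,0,0,0],[-0.15,0.25,-0.17,0,0,0,0],[-0.15,0.3,-0.17,0,0,0,0],[-0.15,0.34,-0.17,0,0,0,0],[-0.15,0.34,-0.17,0,0,0,0]]' 25
python3 - <<'E'
from h import *
c=camera("top");cv2.imwrite("pics/t11.png",c["image"][:,:,::-1]);crop(c,180,130,390,240,3.8,"t12.png")
crop(c,183,165,273,228,8.8,"t13.png")
c=camera("scene");cv2.imwrite("pics/s26.png",c["image"][:,:,::-1]);crop(c,260,140,450,280,4.2,"s27.png")
E
```

```text
time_s: 42.85
ee_pos: [0.4066, -0.0025, 0.298]
eef_rot: [3.118, 0.005, 0.167]
force: [-0.3, 0.6, -0.2]
grip_width: 0.0474
```

View pics/t11.png

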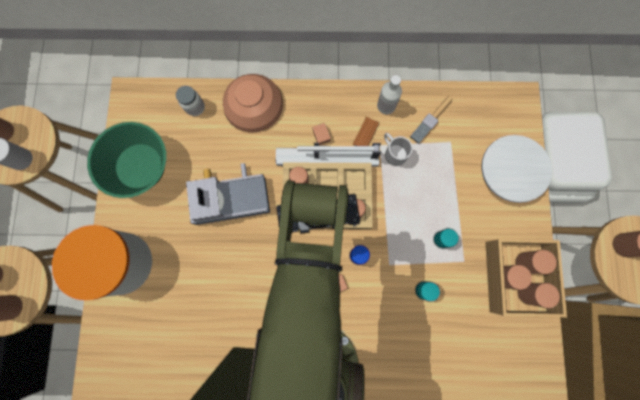

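View pics/t13.png

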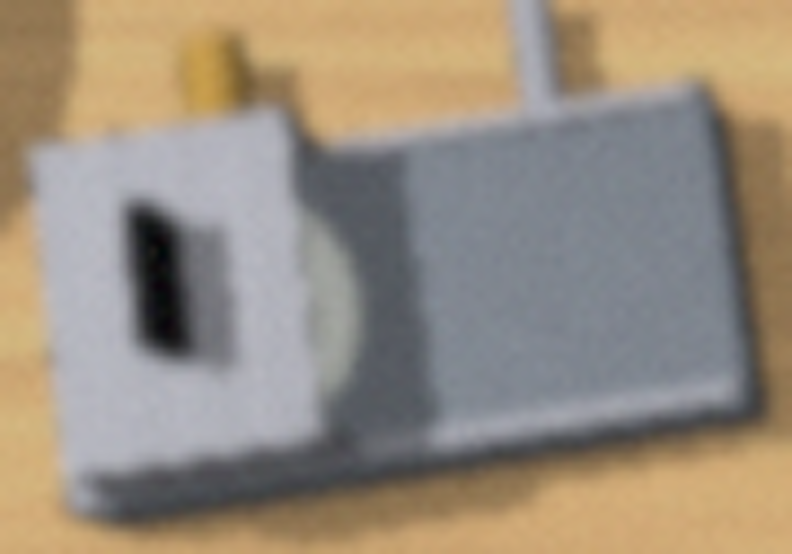

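View pics/s26.png

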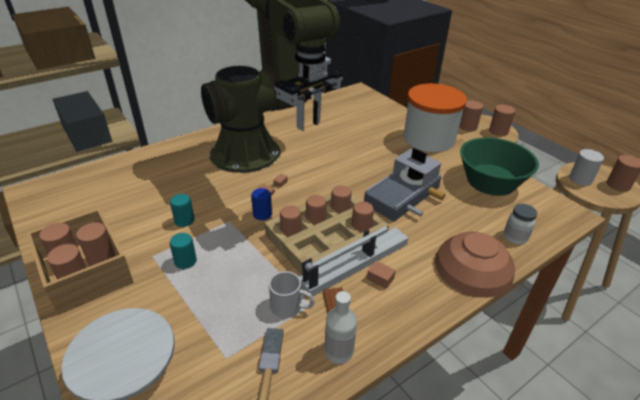

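View pics/s27.png

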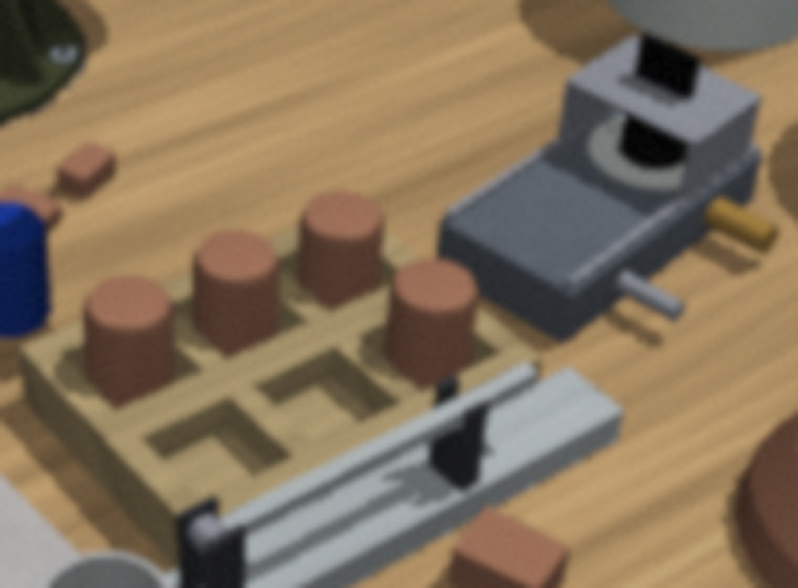

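```bash
python3 - <<'E'
from h import *
ct=camera("top");cs=camera("scene")
yr=np.array([-np.sin(.1745),np.cos(.1745)]);xr=np.array([yr[1],-yr[0]])
B=np.array([.4967,.3602])-.06*yr
f=lambda x,y,z:ray(ct,x/8.8+182.5,y/8.8+164.5,z)[:2]
def pr(n,p): print(n,np.round([(p-B)@xr,(p-B)@yr],4))
for n,p in(("old hood",[(405,90),(660,50),(700,375),(450,418)]),("new hood",[(30,150),(282,108),(325,435),(70,475)])):
    for q in p: pr(n,f(*q,.11))
for q in((518,145),(540,290)): pr("old fin",f(*q,.146))
for q in((135,205),(150,350)): pr("new fin",f(*q,.146))
g=lambda x,y,z:ray(cs,x/4.2+259.5,y/4.2+139.5,z)[:2]
o=lambda x,y,z:ray(cs,x/4+259.5,y/4+149.5,z)[:2]
for q in((567,82),(690,140),(760,100)): pr("new hood sc",g(*q,.11))
for q in((437,103),(562,168),(628,122)): pr("old hood sc",o(*q,.11))
E
```

```text
old hood [ 0.0588 -0.027 ]
old hood [ 0.059  -0.1168]
old hood [-0.0572 -0.116 ]
old hood [-0.0586 -0.0294]
new hood [0.058  0.1046]
new hood [0.0591 0.0161]
new hood [-0.0577  0.0137]
new hood [-0.0578  0.1015]
old fin [ 0.0235 -0.0701]
old fin [-0.027  -0.0716]
new fin [0.0233 0.0597]
new fin [-0.0268  0.0596]
new hood sc [-0.0548  0.009 ]
new hood sc [0.0543 0.0127]
new hood sc [0.0607 0.0948]
old hood sc [-0.0542 -0.119 ]
old hood sc [ 0.0608 -0.116 ]
old hood sc [ 0.0608 -0.0344]
```

```bash
python3 -m jog '[[-0.01,0.05,0,0,0,0,0],[-0.02,0.1,0,0,0,0,0],[-0.03,0.15,0,0,0,0,0],[-0.035,0.2,0,0,0,0,0],[-0.045,0.25,0,0,0,0,0],[-0.05,0.3,0,0,0,0,0],[-0.06,0.345,0,0,0,0,0],[-0.06,0.345,0,0,0,0,0],[-0.06,0.345,0,0,0,0,0]]'
python3 - <<'E'
from h import *
c=camera("top");crop(c,180,120,390,240,3.8,"t14.png")
h=cv2.cvtColor(c["image"],cv2.COLOR_RGB2HSV)
m=(((h[...,0]<12)|(h[...,0]>174))&(h[...,1]>70)&(h[...,2]>150)).astype(np.uint8)
k,l,s,ce=cv2.connectedComponentsWithStats(m);a=.009
for i in range(1,k):
    w=ray(c,*ce[i],.103)[:2]-[.5269,-.018]
    if s[i][4]>60 and abs(w[0])<.11 and abs(w[1])<.15: print(np.round(ce[i],1),s[i].tolist(),"rack",np.round([w[0]+a*w[1],w[1]-a*w[0]],4))
c=camera("scene");crop(c,140,140,450,330,2.5,"s28.png")
E
```

```text
time_s: 43.95
ee_pos: [0.4077, -0.3464, 0.3052]
eef_rot: [3.12, 0.006, 0.175]
force: [0.8, 0.7, 0.2]
grip_width: 0.0468
[298.  175.4] [290, 168, 17, 16, 222] rack [0.0467 0.0896]
[298.4 205.9] [290, 198, 18, 17, 240] rack [-0.0485  0.0864]
[327.  207.7] [319, 199, 17, 18, 237] rack [-0.0533 -0.0005]
[355.6 207.8] [347, 200, 18, 17, 245] rack [-0.0529 -0.087 ]
```

View pics/t14.png

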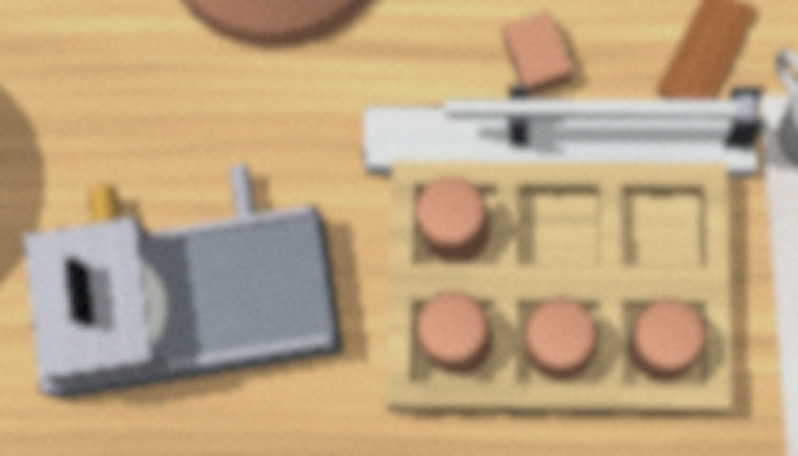

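View pics/s28.png

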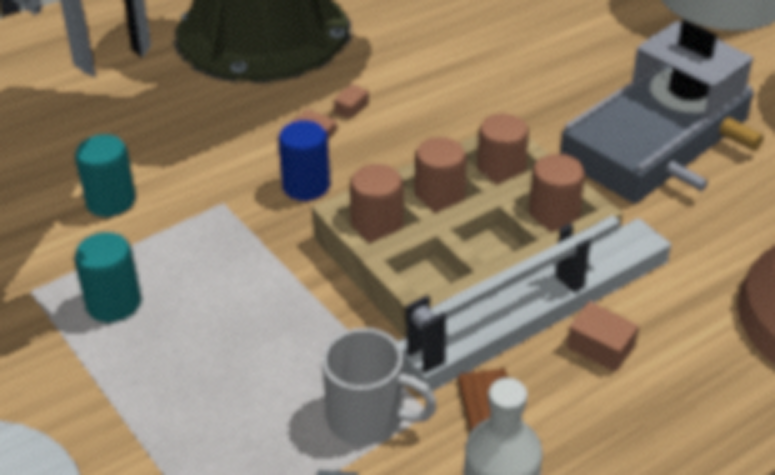

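The last checks agree: four beakers are centred in their pockets within about 4 mm, the rail is in its catch, the hood is over the knob, and the mug, rib, clay block and look-alikes are where they were.

```bash
python3 -c "
from station import ctrl
print(ctrl.hand_in())"
```

```text
the job is handed in; nothing more can be done
None
```

The job is done and handed in at about 44 s. All four pink beakers from the sheet stand upside down in the rack, one to a pocket. I then swung the rail into its catch, turned the knob to the set tab, and slid the hood over it, in that order.

My last checks, from both cameras:
- **Beakers:** all four are within about 4 mm of their pocket centres, the sheet has none left, and none was knocked out of place.
- **Rail:** it lies between the prongs and met its hard stop at the level height.
- **Knob:** the pointer and set tab were in line to about 1 to 1.5 degrees, with the pointer slightly past the tab. I left that small difference uncorrected, and the hood now covers it.
- **Hood:** it stopped hard after 130 mm of travel rather than the nominal 135 mm. Its edges and fin are within about 2 mm of the home position in the top view. The scene view reads a few mm short, as it also did before the slide. I take it that the hood started about 4 mm forward and is now fully home.
- **Forces:** the wrist force reached about 41 N against the hood stop, well under the 120 N limit. That push came through the finger pads.
- **Left alone:** the mug, wooden rib, clay block and the turquoise and blue look-alikes were not touched.

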